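Charge the power packs from the lazy Susan

ROBOT

A 7-joint arm with a two-finger parallel gripper is mounted at the origin on the work surface. World frame = base frame: x ahead of the robot, y to its left, z up, the work surface at z = 0. Lengths are in mm, angles in rad, forces in N, time in s.
With the tool pointing down it reaches from about 425 to 875 mm from the base axis. Payload 4.7 kg.
Tool frame: the origin (TCP) lies midway between the tips of the shut fingers; the grasp point (between the pads) lies 19 mm behind it; x points along the fingers, y is the direction in which the jaws open and shut, and the axes are right-handed (so a half turn about x gives the same grasp; the last joint's range is limited). The gripper opens to 87 mm and grips with 3 to 60 N. Pads are 19 mm wide; open, the fingers measure 117 mm over their backs; the gripper's body (75 mm by 190 mm) begins 51 mm behind the grasp point.
Start: joints at [1.243, 0.321, -0.07, 1.45, 0.023, 1.371, -0.057], TCP at [217.85, -612.427, 222.587] pointing down, gripper open.
Joint ranges: [-2.86, 2.86], [-0.3, 2.09], [-1.38, 1.24], [0.06, 2.45], [-1.56, 4.7], [0.09, 2.05], [-2.69, 2.69]. Speed limits (rad/s): [2.57, 2.57, 3.14, 3.14, 3.14, 3.14, 3.14].

INTERFACE

Orientations are given as a rotation vector (axis times angle).
In Python, from workcell import ctrl, imaging gives the robot as it stands. The module is installed in compiled form; this text tells all that it offers.
- The arm moves only by the shell command python3 -m crank 'ROWS'. ROWS is a JSON object of lists of equal length, an entry for each row: "translation": the shift along the tool's x, y, z in mm, a list of three; "yaw": the turn about the tool's x in rad; "gripper": the opening in per cent of the stroke, from 0 (shut) to 100 (fully open). A call has 1 to 8 rows; each row shifts and turns the commanded pose from where the row before left it, along the tool's axes as they then stand; what a row does not reach is not made up. A row lasts 1/10 s, in which the tool goes at most 50 mm and 8.59 degrees, less where a joint would pass 70% of its speed; a pose out of reach is approached as far as the arm can. A call is refused whole if a number of a shift passes 50 or a number of a turn 0.15, either way. A call with a gripper value outside its range is refused whole. The fingers move at their own pace and stop on an object; the grip force is fixed at half the most. Time passes only in rows, so rows that do not move let the fingers close. It gives the time, the measured TCP pose, the force and the opening at its end, in the units of the state.
- ctrl.read_state(): the state, without advancing time (a new reading comes with each control period).
- imaging.capture(name): name is "scene" or "side" or "wrist"; returns a dict with "image" (400x640x3 uint8, blue, green, red), "range_z" (400x640 float32, mm along the optical axis (not along the pixel's ray), 0 where there is no reading), "intrinsics" (3x3 intrinsics, pixels), "camera_from_world" (4x4, takes a point from world to camera coordinates). Camera axes: x right, y up, looking along -z (the intrinsics and any distortion apply to the point x, -y, -z); pixel columns grow to the right and rows downward; lengths in mm; the calibration is good to about 2 mm. The wrist camera is an equidistant fisheye: a pixel r from the principal point sees the ray r / f radians off the axis. A picture is of the moment at which its call begins.
- ctrl.close_job(): hands the job in, once; it reports no verdict.
The state is a dict: "t": time; "joints": joint angles; "joint_velocities": joint speeds; "joint_efforts": joint torques, N m; "tcp_pos": TCP position; "eef_rot": TCP orientation; "contact_force": force on the tool from outside, world axes, zero at the start; "torque": the same for the moment, N m; "opening": finger opening in mm.
Only numpy, scipy, OpenCV 4.12 (cv2) and the standard library are available. Lean on these libraries where they do the work, as an engineer would, in place of code of your own. Each camera call takes 0.05 s, during which the arm holds its last target.

TASK

Put every power pack on the lazy Susan on charge: turn the disc by its knobs to bring each pack out from under the clear canopy to the open front, and slide it, leading end first, fully home into the dock slot of its own colour, so that only the black tab sticks out. Leave the red lever off until all the packs are home, then push it fully over, away from you, to switch the charger on. Do not disturb the other things on the table.

Things in the scene. Friction and masses are not known exactly. Their poses are not given: they have to be found in the camera images.
- pack_orange: Flat orange power pack, slab 100 x 60 x 14 mm, about 110 g, lying flat on the lazy Susan at first, tab outward. Origin at its centre, 7 mm from both faces. +x: to the leading end at +50 mm; z: across the thickness. Orange body 60 mm wide, x -18 to +50 mm; black grip tab 40 mm wide, same thickness, x -50 to -18 mm. Either face may be up. May be absent (None).
- lead_orange (a point): Middle of the leading end of the orange pack (x = +50 mm in its frame); pack axes.
- home_orange (a point): Where the centre of the orange pack ends in the orange-rimmed dock slot: +x = way in, z up. Level slot 63 mm wide, 16.5 high, floor 7 mm below this point and 24 above the table; roof top 46.5 above the table. Mouth at x = -19 mm, flared 3 mm all round over its first 8 mm; back stop at x = +50 mm: when home the body is flush with the mouth and only the tab is out. Slots side by side, 70 mm apart, any order.
- pack_blue: Flat blue power pack, slab 100 x 60 x 14 mm, about 110 g, lying flat on the lazy Susan at first, tab outward. Origin at its centre, 7 mm from both faces. +x: to the leading end at +50 mm; z: across the thickness. Blue body 60 mm wide, x -18 to +50 mm; black grip tab 40 mm wide, same thickness, x -50 to -18 mm. Either face may be up. May be absent (None).
- lead_blue (a point): Middle of the leading end of the blue pack (x = +50 mm in its frame); pack axes.
- home_blue (a point): Where the centre of the blue pack ends in the blue-rimmed dock slot: +x = way in, z up. Level slot 63 mm wide, 16.5 high, floor 7 mm below this point and 24 above the table; roof top 46.5 above the table. Mouth at x = -19 mm, flared 3 mm all round over its first 8 mm; back stop at x = +50 mm: when home the body is flush with the mouth and only the tab is out. Slots side by side, 70 mm apart, any order.
- pack_green: Flat green power pack, slab 100 x 60 x 14 mm, about 110 g, lying flat on the lazy Susan at first, tab outward. Origin at its centre, 7 mm from both faces. +x: to the leading end at +50 mm; z: across the thickness. Green body 60 mm wide, x -18 to +50 mm; black grip tab 40 mm wide, same thickness, x -50 to -18 mm. Either face may be up. May be absent (None).
- lead_green (a point): Middle of the leading end of the green pack (x = +50 mm in its frame); pack axes.
- home_green (a point): Where the centre of the green pack ends in the green-rimmed dock slot: +x = way in, z up. Level slot 63 mm wide, 16.5 high, floor 7 mm below this point and 24 above the table; roof top 46.5 above the table. Mouth at x = -19 mm, flared 3 mm all round over its first 8 mm; back stop at x = +50 mm: when home the body is flush with the mouth and only the tab is out. Slots side by side, 70 mm apart, any order.
- pack_yellow: Flat yellow power pack, slab 100 x 60 x 14 mm, about 110 g, lying flat on the lazy Susan at first, tab outward. Origin at its centre, 7 mm from both faces. +x: to the leading end at +50 mm; z: across the thickness. Yellow body 60 mm wide, x -18 to +50 mm; black grip tab 40 mm wide, same thickness, x -50 to -18 mm. Either face may be up. May be absent (None).
- lead_yellow (a point): Middle of the leading end of the yellow pack (x = +50 mm in its frame); pack axes.
- home_yellow (a point): Where the centre of the yellow pack ends in the yellow-rimmed dock slot: +x = way in, z up. Level slot 63 mm wide, 16.5 high, floor 7 mm below this point and 24 above the table; roof top 46.5 above the table. Mouth at x = -19 mm, flared 3 mm all round over its first 8 mm; back stop at x = +50 mm: when home the body is flush with the mouth and only the tab is out. Slots side by side, 70 mm apart, any order.
- canopy: Fixed foot of the lazy Susan with a clear canopy over its back. Origin on the table at the disc's axis; -x is the open front. Clear plate 64 to 68 mm above the table over x -35 to +190, y -205 to +205 mm, on 10 mm posts at x = -28 and 183, y = -200 and 200 mm. Nothing under it can be lifted; the disc turns beneath it.
- turntable (a joint): Angle of the lazy Susan's wooden disc about its upright axis, rad, counterclockwise from above positive, 0 at the start of a run wherever it then points; two turns free each way. Disc radius 170 mm, top 26 mm above the table; stiff (0.08 N m), so it stays where it is left. A hub of 32 mm radius, 16 mm high, stands in its middle.
- knob0 (a point): Upright round aluminium knob on the disc, 20 mm diameter, for turning it; this point is on the knob's axis, 138 mm from the disc's axis, 45 mm above the table; the knob rises to 56 mm above the table. Four knobs 90 degrees apart, midway between the four cork pads on which the packs lie.
- knob1 (a point): Upright round aluminium knob on the disc, 20 mm diameter, for turning it; this point is on the knob's axis, 138 mm from the disc's axis, 45 mm above the table; the knob rises to 56 mm above the table. Four knobs 90 degrees apart, midway between the four cork pads on which the packs lie.
- knob2 (a point): Upright round aluminium knob on the disc, 20 mm diameter, for turning it; this point is on the knob's axis, 138 mm from the disc's axis, 45 mm above the table; the knob rises to 56 mm above the table. Four knobs 90 degrees apart, midway between the four cork pads on which the packs lie.
- knob3 (a point): Upright round aluminium knob on the disc, 20 mm diameter, for turning it; this point is on the knob's axis, 138 mm from the disc's axis, 45 mm above the table; the knob rises to 56 mm above the table. Four knobs 90 degrees apart, midway between the four cork pads on which the packs lie.
- lever (a joint): Red power lever of the dock, rad: 0 off, leaning towards the robot (the slots' -x); 1.0 fully on, leaning away (+x). It turns about a level axis along the slots' y and stays where it is left.
- lever_tip (a point): Centre of the red ball, 26 mm diameter, at the tip of the power lever: a 10 mm rod, 55 mm from pivot to ball centre, standing on the dock's white back housing (52 mm high) behind the middle of the row of slots; the pivot is 58 mm above the table.
- tape_dispenser: Bystander: yellow tape dispenser, 60 x 130 x 90 mm, origin under its centre.
- pen_cup: Bystander: blue ceramic cup of pens, 80 mm diameter, 150 mm high with pens, origin under its centre.
- coaster: Bystander: round cork coaster, 96 mm diameter, 6 mm thick, origin under its centre.
- binder_clip: Bystander: steel binder clip, 41 mm long, 20 mm high, lying on the canopy, origin under its centre.
Mind the look-alikes: they are no part of the job. What is shaped like the part that bears home_yellow but pink is not meant.

How it is judged (in metres and radians):
On the way, in this order (a step that is already met when the one before it is completed fails the run):
1. every pack present is fully home in the slot of its own colour, with the lever still off (x of lead_orange in the frame of home_orange between 0.045 and 0.054 m and y of pack_orange in the frame of home_orange between -0.004 and 0.004 m and z of pack_orange in the frame of home_orange between -0.004 and 0.005 m and angle between the x axis of pack_orange and the x axis of home_orange, either way round below 0.08 rad and x of lead_blue in the frame of home_blue between 0.045 and 0.054 m and y of pack_blue in the frame of home_blue between -0.004 and 0.004 m and z of pack_blue in the frame of home_blue between -0.004 and 0.005 m and angle between the x axis of pack_blue and the x axis of home_blue, either way round below 0.08 rad and x of lead_green in the frame of home_green between 0.045 and 0.054 m and y of pack_green in the frame of home_green between -0.004 and 0.004 m and z of pack_green in the frame of home_green between -0.004 and 0.005 m and angle between the x axis of pack_green and the x axis of home_green, either way round below 0.08 rad and x of lead_yellow in the frame of home_yellow between 0.045 and 0.054 m and y of pack_yellow in the frame of home_yellow between -0.004 and 0.004 m and z of pack_yellow in the frame of home_yellow between -0.004 and 0.005 m and angle between the x axis of pack_yellow and the x axis of home_yellow, either way round below 0.08 rad and value of joint lever below 0.4 rad), for 0.2 s.
2. the red lever is pushed fully over to on (value of joint lever above 0.85 rad), for 0.2 s.
At the end, for the whole second after the job is handed in: Every pack present is in the slot of its own colour, leading end first, within 5 mm of fully home along the slot, 4 mm across and in height and 0.08 rad of square, at rest; the lever is beyond 0.85 rad; the lazy Susan is still (x of lead_orange in the frame of home_orange between 0.045 and 0.054 m and y of pack_orange in the frame of home_orange between -0.004 and 0.004 m and z of pack_orange in the frame of home_orange between -0.004 and 0.005 m and angle between the x axis of pack_orange and the x axis of home_orange, either way round below 0.08 rad and x of lead_blue in the frame of home_blue between 0.045 and 0.054 m and y of pack_blue in the frame of home_blue between -0.004 and 0.004 m and z of pack_blue in the frame of home_blue between -0.004 and 0.005 m and angle between the x axis of pack_blue and the x axis of home_blue, either way round below 0.08 rad and x of lead_green in the frame of home_green between 0.045 and 0.054 m and y of pack_green in the frame of home_green between -0.004 and 0.004 m and z of pack_green in the frame of home_green between -0.004 and 0.005 m and angle between the x axis of pack_green and the x axis of home_green, either way round below 0.08 rad and x of lead_yellow in the frame of home_yellow between 0.045 and 0.054 m and y of pack_yellow in the frame of home_yellow between -0.004 and 0.004 m and z of pack_yellow in the frame of home_yellow between -0.004 and 0.005 m and angle between the x axis of pack_yellow and the x axis of home_yellow, either way round below 0.08 rad and value of joint lever above 0.85 rad and linear speed of each of pack_orange, pack_blue, pack_green, pack_yellow below 0.02 m/s and velocity of joint turntable between -0.1 and 0.1 rad/s); the robot touches nothing.
It fails at once if the tape dispenser is moved more than 30 mm (distance of tape_dispenser from where it was at the start of the episode above 0.03 m).
It fails at once if the pen cup is moved more than 30 mm (distance of pen_cup from where it was at the start of the episode above 0.03 m).
It fails at once if the coaster is moved more than 30 mm (distance of coaster from where it was at the start of the episode above 0.03 m).
It fails at once if the binder clip is moved more than 30 mm (distance of binder_clip from where it was at the start of the episode above 0.03 m).
Of pack_orange, pack_blue, pack_green, pack_yellow only 3 to 4 are there at a start; the rules pass over those that are not, and their reading is None.
At some moment in a run one of pack_orange, pack_blue, pack_green, pack_yellow may be knocked a few centimetres aside while the robot is not near it.
Once in a run the grip may slacken for a moment while it holds something.
It also fails if it takes over 210 s, if anything falls off the work surface, if the arm or the gripper's body presses on something with over 40 N, if the wrist force passes 120 N, or if a joint passes its speed limit or range.

## Working session

There is one attempt and no reset: what is moved stays moved. The work goes in short steps, Python scripts to look and compute and a shell command to move; the robot and the scene stay as the last step left them, time stands still between calls to the robot, and variables do not carry over. Pictures are saved under pics/ and viewed, and the job is handed in when it is done.

```bash
ls; mkdir -p pics
python3 - <<'E'
from workcell import ctrl, imaging
import cv2,numpy as np
s=ctrl.read_state()
for k,v in s.items(): print(k,np.round(v,3))
for n in ["scene","side","wrist"]:
    c=imaging.capture(n); cv2.imwrite(f"pics/{n}0.png",c["image"]); print(n,c["intrinsics"].tolist(),np.round(c["camera_from_world"],3).tolist(), [k for k in c])
E
```

```text
pics
t 0.0
joints [ 1.243  0.322 -0.07   1.452  0.023  1.371 -0.057]
joint_velocities [-0.     0.001 -0.     0.     0.     0.001 -0.002]
joint_efforts [-0.0000e+00 -4.9127e+01 -4.0400e-01 -3.1253e+01 -6.4000e-02  4.4000e-02
  0.0000e+00]
tcp_pos [ 217.622 -611.907  221.458]
eef_rot [ 2.036  0.353 -2.037]
contact_force [0.421 0.251 0.008]
torque [-0.038  0.022 -0.048]
opening 87.374
scene [[383.100604008152, 0.0, 322.69149970792495], [0.0, 383.100604008152, 196.65251217883252], [0.0, 0.0, 1.0]] [[-0.351, 0.936, -0.012, 205.423], [-0.597, -0.214, 0.773, 252.699], [0.721, 0.279, 0.634, -1325.824], [0.0, 0.0, 0.0, 1.0]] ['image', 'range_z', 'intrinsics', 'camera_from_world']
side [[410.80437799977733, 0.0, 316.4061767702532], [0.0, 410.80437799977733, 197.68025429772928], [0.0, 0.0, 1.0]] [[0.988, -0.153, -0.014, -540.356], [0.101, 0.579, 0.809, -139.789], [-0.116, -0.801, 0.587, -952.296], [0.0, 0.0, 0.0, 1.0]] ['image', 'range_z', 'intrinsics', 'camera_from_world']
wrist [[309.70691628693146, 0.0, 318.4283960114525], [0.0, 309.70691628693146, 194.79114079556066], [0.0, 0.0, 1.0]] [[0.334, -0.943, -0.001, -649.315], [0.9, 0.319, -0.298, 32.729], [0.282, 0.099, 0.954, -391.844], [0.0, 0.0, 0.0, 1.0]] ['image', 'range_z', 'intrinsics', 'camera_from_world']
```

View pics/scene0.png

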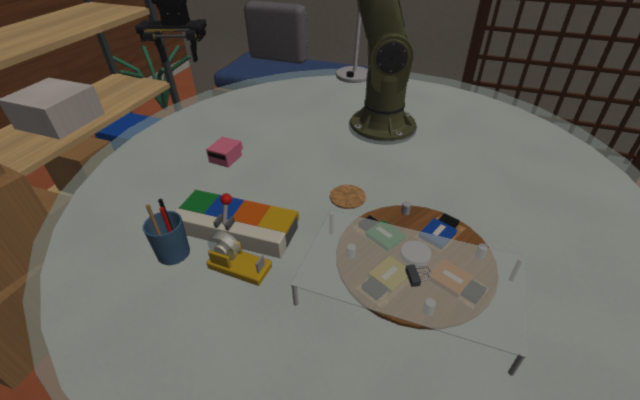

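View pics/side0.png

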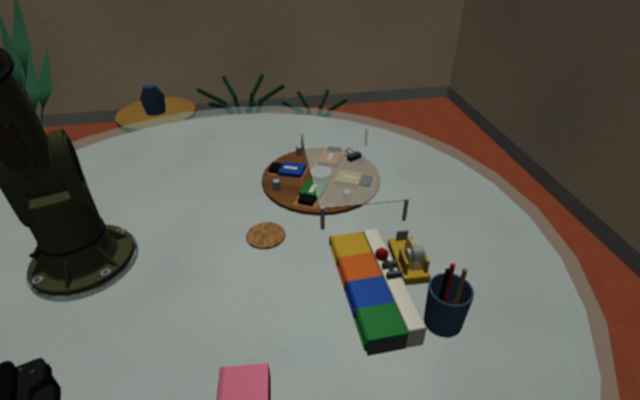

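View pics/wrist0.png

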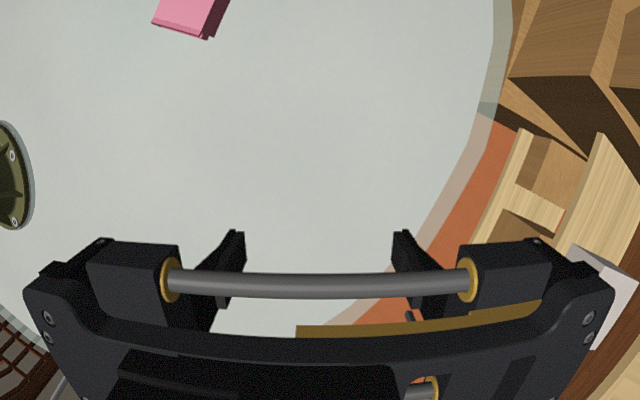

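```bash
cat > h.py <<'E'
from workcell import ctrl, imaging
import cv2,numpy as np
def ray(c,u,v,fish=False):
    K=c["intrinsics"];x=(np.asarray(u,float)-K[0,2])/K[0,0];y=(np.asarray(v,float)-K[1,2])/K[1,1]
    if fish:
        r=np.hypot(x,y);s=np.where(r>1e-9,np.sin(r)/np.maximum(r,1e-9),1);d=np.stack([x*s,-y*s,-np.cos(r)],-1)
    else: d=np.stack([x,-y,-np.ones_like(x)],-1)
    return d
def onz(c,u,v,z,fish=False):
    T=np.linalg.inv(c["camera_from_world"]);d=ray(c,u,v,fish)@T[:3,:3].T;o=T[:3,3]
    return o+d*((z-o[2])/d[...,2])[...,None]
def cloud(c,fish=False):
    v,u=np.mgrid[:400,:640];d=ray(c,u,v,fish);d=d/-d[...,2:];P=d*c["range_z"][...,None]
    T=np.linalg.inv(c["camera_from_world"]);return P@T[:3,:3].T+T[:3,3]
def proj(c,P,fish=False):
    P=np.atleast_2d(P);T=c["camera_from_world"];q=P@T[:3,:3].T+T[:3,3];x,y,z=q[:,0],-q[:,1],-q[:,2];K=c["intrinsics"]
    if fish:
        r=np.hypot(x,y);th=np.arctan2(r,z);x,y=x/r*th,y/r*th
    else: x,y=x/z,y/z
    return np.stack([K[0,0]*x+K[0,2],K[1,1]*y+K[1,2]],-1)
def rect(c,x0,x1,y0,y1,z,s=1.0,fish=False):
    "top-down ortho of plane z: col = x, row = decreasing y"
    X,Y=np.meshgrid(np.arange(x0,x1,s),np.arange(y1,y0,-s));p=proj(c,np.stack([X.ravel(),Y.ravel(),np.full(X.size,z)],-1),fish).reshape(X.shape+(2,)).astype(np.float32)
    return cv2.remap(c["image"],p[...,0],p[...,1],cv2.INTER_LINEAR)
E
python3 - <<'E'
from h import *
np.set_printoptions(suppress=True,precision=1)
for n in ["scene","side"]:
    c=imaging.capture(n);P=cloud(c);print(n,"cam",np.linalg.inv(c["camera_from_world"])[:3,3])
    hsv=cv2.cvtColor(c["image"],cv2.COLOR_BGR2HSV)
    ok=(c["range_z"]>0)&(P[...,0]>200)
    for name,lo,hi,zl,zh in [("roofG",(50,150,40),(75,255,255),40,52),("roofB",(105,150,40),(125,255,255),40,52),("roofO",(5,150,60),(16,255,255),40,52),("roofY",(17,150,60),(27,255,255),40,52),("red",(0,180,60),(4,255,255),70,130)]:
        m=(cv2.inRange(hsv,lo,hi)>0)&ok&(P[...,2]>zl)&(P[...,2]<zh)
        k,l,st,ce=cv2.connectedComponentsWithStats(m.astype(np.uint8))
        for i in range(1,k):
            if st[i,4]>25:
                q=P[l==i]; r=cv2.minAreaRect(q[:,:2].astype(np.float32)); print(name,st[i,4],np.median(q,0),r)
    # canopy depth?
    m=ok&(P[...,2]>58)&(P[...,2]<74)&(abs(P[...,0]-600)<500);print("canopy-level px",m.sum())
    cv2.imwrite(f"pics/{n}_crop.png",cv2.resize(c["image"][130:400,150:550] if n=="scene" else c["image"][120:380,220:520],None,fx=2,fy=2,interpolation=cv2.INTER_CUBIC))
E
```

```text
scene cam [1179.2  231.3  648. ]
roofG 459 [ 614.8 -312.    46.9] ((613.9645385742188, -312.53179931640625), (71.22232818603516, 65.44239044189453), 3.443108081817627)
roofB 191 [ 624.  -261.5   46.8] ((613.1361694335938, -257.44207763671875), (67.44546508789062, 38.94733428955078), 2.2443130016326904)
roofB 147 [ 601.5 -221.7   46.9] ((607.5139770507812, -222.83486938476562), (67.03981018066406, 25.46002960205078), 6.6440815925598145)
roofB 42 [498.9 237.7  40.6] ((497.4115905761719, 237.80169677734375), (17.304262161254883, 42.23064422607422), 67.66889190673828)
roofB 44 [506.8 272.6  40.5] ((509.6297607421875, 272.1728210449219), (20.863168716430664, 36.40727233886719), 72.536865234375)
roofO 578 [ 608.5 -172.2   46.7] ((608.48291015625, -173.43634033203125), (74.48089599609375, 69.54724884033203), 2.6449525356292725)
roofY 660 [ 606.  -102.1   46.5] ((605.5167846679688, -104.15096282958984), (75.20304870605469, 71.57270050048828), 2.572362184524536)
roofY 73 [ 756.2 -163.6   46.5] ((755.8772583007812, -166.573486328125), (6.4888105392456055, 45.61464309692383), 4.657230854034424)
[... 309 characters left out ...]
8  664.9]
roofG 1386 [ 613.5 -318.6   45.7] ((614.3111572265625, -315.5207824707031), (78.07275390625, 70.18193054199219), 3.143853187561035)
roofB 1051 [ 610.4 -246.7   45.7] ((611.6852416992188, -245.5655059814453), (78.49217987060547, 67.37310028076172), 2.875046491622925)
roofO 888 [ 608.  -175.    45.6] ((608.5667724609375, -173.34927368164062), (78.58302307128906, 70.31822204589844), 2.6773502826690674)
roofY 727 [ 604.2 -107.9   45.6] ((605.4472045898438, -105.26311492919922), (78.7020492553711, 71.24172973632812), 2.573948860168457)
red 48 [ 641.9 -212.9  116.3] ((642.3265380859375, -211.60409545898438), (11.504215240478516, 17.106027603149414), 79.6944808959961)
canopy-level px 7244
```

View pics/scene_crop.png

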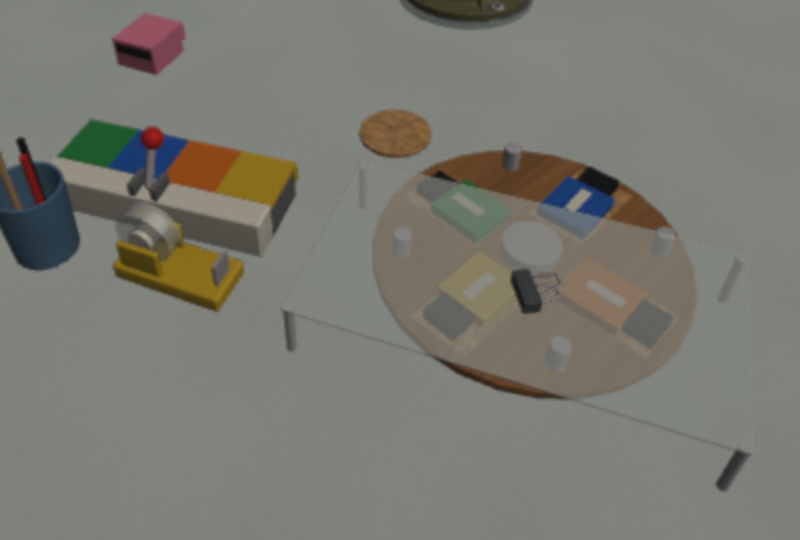

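View pics/side_crop.png

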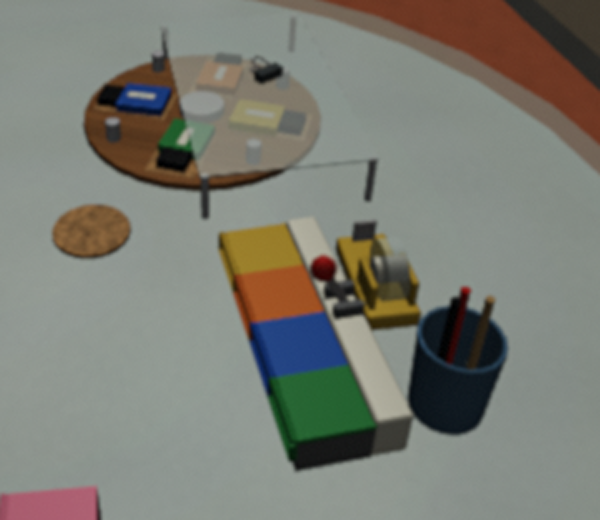

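Run:
```python
from h import *
a=[]
for n in ["scene","side"]:
    c=imaging.capture(n)
    im=rect(c,380,800,50,470,42,1.0)
    for k in range(0,420,50):
        cv2.putText(im,str(380+k),(k,10),0,.35,(0,255,255));cv2.putText(im,str(470-k),(0,k+10),0,.35,(0,255,255))
    a.append(im)
cv2.imwrite("pics/rect0.png",np.hstack(a)[:,:800] if 0 else cv2.resize(np.hstack(a),(800,400)))
cv2.imwrite("pics/rectA.png",cv2.resize(a[0],(800,800))[:600])
```

```text
(no output)
```

View pics/rect0.png

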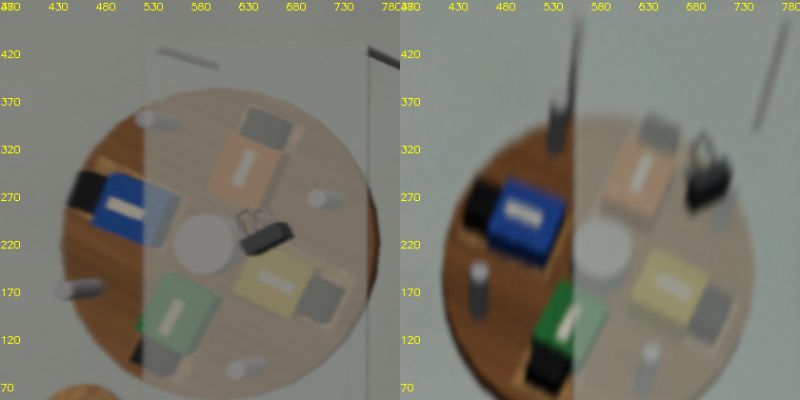

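```bash
cat >> h.py <<'E'
from scipy.spatial.transform import Rotation as R
def st():
    s=ctrl.read_state();M=R.from_rotvec(s["eef_rot"]).as_matrix();return s,np.array(s["tcp_pos"]),M
def go(x,y,z,yaw_to=None):
    """print tool-frame shift to target; yaw_to = desired world angle of tool y axis (deg)"""
    s,p,M=st();d=M.T@(np.array([x,y,z])-p);print("t",round(s["t"],2),"tcp",p.round(1),"yAng",round(float(np.degrees(np.arctan2(M[1,1],M[0,1]))),2),"open",round(float(s["opening"]),1),"F",np.round(s["contact_force"],1),"tilt",np.round(M[:,0],3));print("shift",d.round(1))
    if yaw_to is not None:
        a=np.degrees(np.arctan2(M[1,1],M[0,1])); dy=(yaw_to-a+90)%180-90
        print("yaw (rad) about tool x:",round(float(-np.radians(dy)),4))
E
python3 - <<'E'
from h import *
s,p,M=st();print(M.round(3));go(450,150,260,90)
c=imaging.capture("wrist");o=np.linalg.inv(c["camera_from_world"])[:3,3];print("cam in tool",M.T@(o-p))
E
```

```text
[[-0.     0.335 -0.942]
 [ 0.    -0.942 -0.335]
 [-1.    -0.     0.   ]]
t 0.35 tcp [ 217.8 -612.3  222.3] yAng -70.41 open 87.0 F [0.1 0.5 0. ] tilt [-0.  0. -1.]
shift [ -37.5 -640.4 -474.3]
yaw (rad) about tool x: 0.3419
cam in tool [-1.61760410e+02 -6.62361579e-02 -8.46788308e+01]
```

```bash
python3 -m crank '{"translation":[[-15,0,0],[-15,0,0],[0,0,0],[0,-40,-48],[0,-40,-48],[0,-40,-48],[0,-40,-48],[0,-40,-40]],"yaw":[0.12,0.12,0.102,0,0,0,0,0],"gripper":[0,0,0,0,0,0,0,0]}'
python3 -m crank '{"translation":[[0,-48,0],[0,-48,0],[0,-48,0],[0,-48,0],[0,-48,0],[0,-48,0],[0,-48,0],[0,-48,0]],"yaw":[0,0,0,0,0,0,0,0],"gripper":[0,0,0,0,0,0,0,0]}'
python3 - <<'E'
from h import *
go(480,200,260,90)
E
```

```text
t: 1.2
tcp_pos: [408.4, -447.7, 252.7]
eef_rot: [2.222, -0.001, -2.221]
contact_force: [1.0, -0.1, -0.1]
opening: 31.0
t: 2.0
tcp_pos: [406.7, -63.1, 252.8]
eef_rot: [2.222, -0.001, -2.22]
contact_force: [1.0, -0.5, 0.8]
opening: 0.6
t 2.0 tcp [406.7 -63.1 252.8] yAng -90.02 open 0.6 F [ 1.  -0.5  0.8] tilt [ 0.001 -0.001 -1.   ]
shift [  -7.4 -263.2  -73.3]
yaw (rad) about tool x: -0.0003
```

```bash
python3 -m crank '{"translation":[[0,-45,-14],[0,-45,-14],[0,-45,-14],[0,-45,-14],[0,-45,-10],[0,-38,-7],[0,0,0]],"yaw":[0,0,0,0,0,0,0],"gripper":[0,0,0,0,0,0,0]}'
python3 - <<'E'
from h import *
c=imaging.capture("wrist");cv2.imwrite("pics/w1.png",c["image"])
go(480,200,260,90)
im=rect(c,380,800,20,440,42,1.0,True);cv2.imwrite("pics/w1r.png",cv2.resize(im,(600,600)))
E
```

```text
t: 2.7
tcp_pos: [479.0, 204.6, 252.8]
eef_rot: [2.219, 0.015, -2.219]
contact_force: [-0.5, 0.4, 0.1]
opening: 0.2
t 2.75 tcp [479.3 201.  252.5] yAng -89.67 open 0.4 F [ 0.4 -0.2 -0.7] tilt [-0.001  0.002 -1.   ]
shift [-7.5  1.  -0.7]
yaw (rad) about tool x: 0.0058
```

View pics/w1.png

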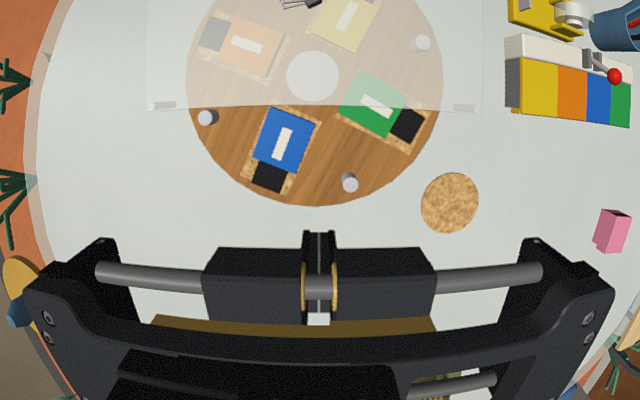

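View pics/w1r.png

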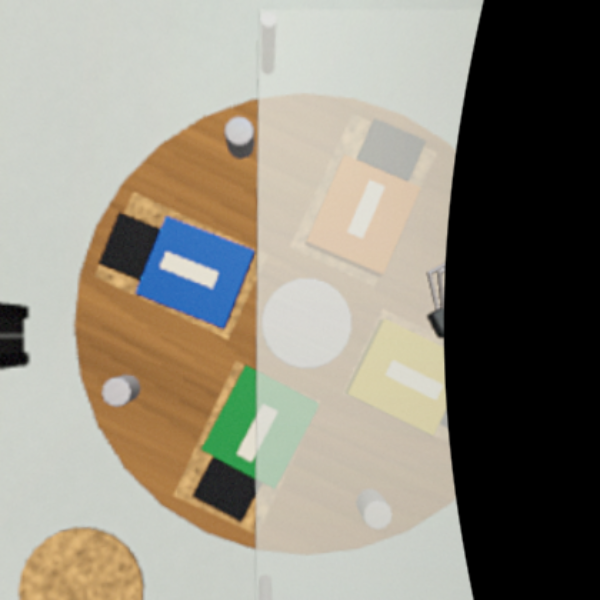

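```bash
cat >> h.py <<'E'
np.set_printoptions(suppress=True,precision=1)
COL={"green":((50,110,40),(80,255,255)),"blue":((105,130,40),(125,255,255)),"orange":((5,130,60),(16,255,255)),"yellow":((19,120,60),(30,255,255))}
HUB=np.array([594.,214.6])
def packs(c,names,ztop=42.,fish=True,roi=None,s=0.5):
    """pose of pack from body colour in ortho view at its top plane"""
    x0,x1,y0,y1=roi or (400,780,40,400)
    im=rect(c,x0,x1,y0,y1,ztop,s,fish);hsv=cv2.cvtColor(im,cv2.COLOR_BGR2HSV);out={}
    for n in names:
        m=cv2.inRange(hsv,*COL[n]);m=cv2.morphologyEx(m,cv2.MORPH_CLOSE,np.ones((25,25),np.uint8))
        k,l,sta,ce=cv2.connectedComponentsWithStats(m)
        if k<2: continue
        i=1+np.argmax(sta[1:,4]);v,u=np.nonzero(l==i)
        r=cv2.minAreaRect(np.stack([x0+u*s,y1-v*s],-1).astype(np.float32))
        out[n]=r;print(n,"area",sta[i,4]*s*s,"ctr",np.round(r[0],1),"size",np.round(r[1],1),"ang",round(r[2],2))
    return out
E
python3 - <<'E'
from h import *
c=imaging.capture("wrist");P=cloud(c,True)
for n,(u,v) in {"blue":(295,125),"green":(385,115),"tabblue":(268,176),"disc":(310,185),"hub":(313,75),"knob":(350,181),"table":(500,200)}.items(): print(n,P[v,u],c["range_z"][v,u])
packs(c,["blue","green"])
E
```

```text
blue [534.8 230.4  40.7] 365.1392
green [548.6 121.3  39.4] 362.3397
tabblue [471.1 265.4  39.4] 385.42398
disc [456.  212.9  26.9] 401.9482
hub [592.9 208.4  67.4] 322.3714
knob [469.2 164.   55.6] 370.604
table [426.8 -88.2  -0.2] 436.56726
blue area 3866.25 ctr [515.6 250.1] size [58.2 68.4] ang 68.4
green area 1498.5 ctr [554.  144.9] size [68.6 41.6] ang 62.59
```

```bash
python3 -m crank '{"translation":[[40,0,0],[40,0,0],[40,0,0],[0,0,0]],"yaw":[0.13,0.13,0.122,0],"gripper":[71,71,71,71]}'
python3 - <<'E'
from h import *
go(467.2,269.2,60,68.4)
E
```

```text
t: 3.2
tcp_pos: [476.5, 193.7, 127.7]
eef_rot: [-2.004, 0.399, 2.021]
contact_force: [-0.8, -0.8, 0.1]
opening: 24.4
t 3.2 tcp [476.5 193.7 127.7] yAng -112.08 open 24.4 F [-0.8 -0.8  0.1] tilt [-0. -0. -1.]
shift [ 67.5 -67.   36.5]
yaw (rad) about tool x: -0.0084
```

```bash
python3 -m crank '{"translation":[[0,-34,18],[0,-33,18],[30,0,0],[36,0,0],[0,0,0],[0,0,0]],"yaw":[-0.008,0,0,0,0,0],"gripper":[71,71,71,71,71,71]}'
python3 - <<'E'
from h import *
go(467.2,269.2,28,68.4)
c=imaging.capture("wrist");cv2.imwrite("pics/w2.png",c["image"])
packs(c,["blue"],41)
E
```

```text
t: 3.8
tcp_pos: [472.3, 273.2, 68.4]
eef_rot: [-2.019, 0.381, 2.016]
contact_force: [0.5, -0.3, 0.0]
opening: 61.0
t 3.8 tcp [472.3 273.2  68.4] yAng -111.4 open 61.0 F [ 0.5 -0.3  0. ] tilt [ 0. -0. -1.]
shift [40.4  5.5  3.3]
yaw (rad) about tool x: 0.0035
blue area 3871.75 ctr [515.4 250.6] size [58.3 67.2] ang 68.37
```

View pics/w2.png

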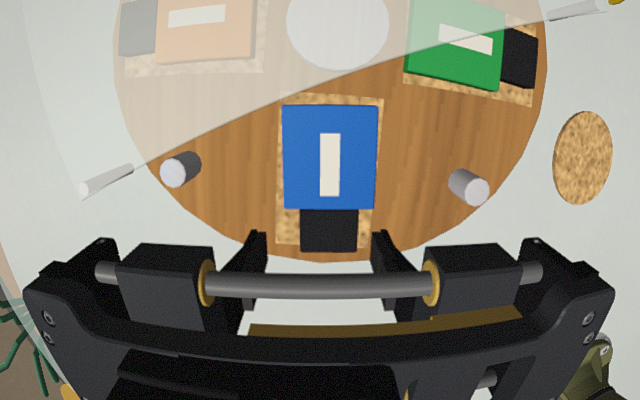

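```bash
python3 -m crank '{"translation":[[20,5,3],[20,0.5,0.3],[0,0,0]],"yaw":[0,0,0],"gripper":[71,71,71]}'
python3 - <<'E'
from h import *
go(467.2,269.2,28,68.4)
E
```

```text
t: 4.15
tcp_pos: [467.3, 269.0, 27.6]
eef_rot: [-2.018, 0.382, 2.015]
contact_force: [-0.2, -0.6, -0.1]
opening: 61.9
t 4.15 tcp [467.3 269.   27.6] yAng -111.47 open 61.9 F [-0.2 -0.6 -0.1] tilt [ 0.  0. -1.]
shift [-0.4 -0.1  0.2]
yaw (rad) about tool x: 0.0022
```

Close, drag out along tool z ~25 mm, lift.

```bash
python3 -m crank '{"translation":[[0,0,0],[0,0,0],[0,0,0],[0,0,0],[0,0,0],[-1,0,10],[-1,0,10],[0,0,0]],"yaw":[0,0,0,0,0,0,0,0],"gripper":[30,30,30,30,30,30,30,30]}'
python3 -m crank '{"translation":[[-20,0,5],[-30,0,0],[-30,0,0],[0,0,0]],"yaw":[0,0,0,0],"gripper":[30,30,30,30]}'
python3 - <<'E'
from h import *
go(467.2,269.2,28,68.4)
c=imaging.capture("wrist");cv2.imwrite("pics/w3.png",c["image"])
E
```

```text
t: 4.95
tcp_pos: [446.0, 277.5, 28.2]
eef_rot: [-2.017, 0.381, 2.019]
contact_force: [0.2, -0.2, -1.8]
opening: 39.7
t: 5.35
tcp_pos: [445.9, 280.3, 112.5]
eef_rot: [-2.022, 0.377, 2.008]
contact_force: [1.5, 0.2, -1.0]
opening: 39.4
t 5.35 tcp [445.9 280.3 112.5] yAng -111.44 open 39.4 F [ 1.5  0.2 -1. ] tilt [ 0.  0. -1.]
shift [ 84.6   3.  -23.4]
yaw (rad) about tool x: 0.0027
```

View pics/w3.png

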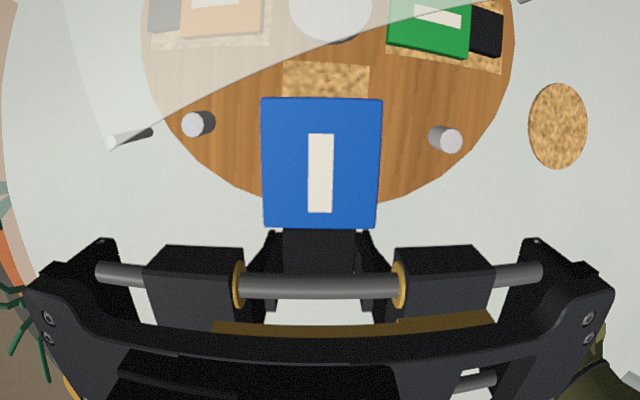

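```bash
python3 -m crank '{"translation":[[0,0,0],[0,0,0],[0,0,0],[0,45,0],[0,45,0],[0,45,0],[0,45,0],[0,45,0]],"yaw":[-0.14,-0.14,-0.136,0,0,0,0,0],"gripper":[30,30,30,30,30,30,30,30]}'
python3 -m crank '{"translation":[[0,45,0],[0,45,0],[0,45,0],[0,45,0],[0,45,0],[0,45,0],[0,0,0]],"yaw":[0,0,0,0,0,0,0],"gripper":[30,30,30,30,30,30,30]}'
python3 - <<'E'
from h import *
go(480,-245,112,92.4)
c=imaging.capture("wrist");cv2.imwrite("pics/w4.png",c["image"])
E
```

```text
t: 6.2
tcp_pos: [451.2, 51.5, 107.0]
eef_rot: [2.197, 0.045, -2.203]
contact_force: [1.2, 1.2, -0.9]
opening: 39.9
t: 6.9
tcp_pos: [461.2, -223.6, 106.8]
eef_rot: [2.201, 0.031, -2.207]
contact_force: [-1.1, -0.7, -2.1]
opening: 39.7
t 6.9 tcp [ 461.2 -223.6  106.8] yAng -88.19 open 39.7 F [-1.1 -0.7 -2.1] tilt [-0. -0. -1.]
shift [ -5.2  22.  -18.1]
yaw (rad) about tool x: -0.0103
```

View pics/w4.png

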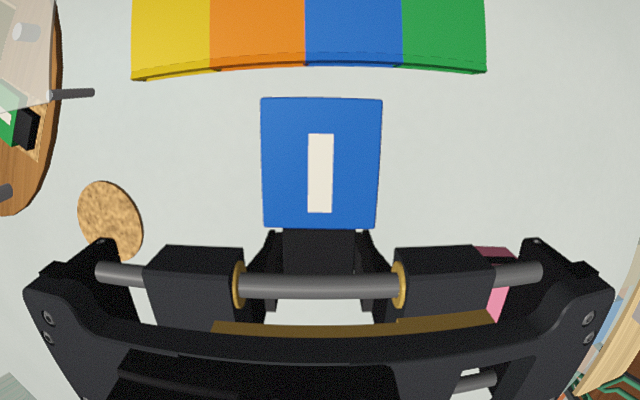

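```bash
cat > dock.py <<'E'
from h import *
c=imaging.capture("wrist")
x0,x1,y0,y1,s=530,640,-370,-50,0.5
im=rect(c,x0,x1,y0,y1,46.5,s,True);cv2.imwrite("pics/dock%d.png"%int(ctrl.read_state()["t"]*100),cv2.rotate(im,cv2.ROTATE_90_CLOCKWISE))
hsv=cv2.cvtColor(im,cv2.COLOR_BGR2HSV)
for n in ["yellow","orange","blue","green"]:
    m=cv2.inRange(hsv,*COL[n]);k,l,sta,ce=cv2.connectedComponentsWithStats(m)
    i=1+np.argmax(sta[1:,4]);m=l==i
    # front edge per row: min col
    rows=[r for r in range(m.shape[0]) if m[r].sum()>20]
    fr=np.array([(y1-r*s, x0+np.nonzero(m[r])[0].min()*s) for r in rows])
    f=np.polyfit(fr[4:-4,0],fr[4:-4,1],1)
    cols=[q for q in range(m.shape[1]) if m[:,q].sum()>90]
    lo=np.array([(x0+q*s,y1-np.nonzero(m[:,q])[0].max()*s) for q in cols]);hi=np.array([(x0+q*s,y1-np.nonzero(m[:,q])[0].min()*s) for q in cols])
    gl=np.polyfit(lo[:,0],lo[:,1],1);gh=np.polyfit(hi[:,0],hi[:,1],1)
    yc=(np.polyval(gl,580)+np.polyval(gh,580))/2
    print(n,"front slope",f[0].round(3),"front x at yc",np.polyval(f,yc).round(1),"ylo/hi@580",np.polyval(gl,580).round(1),np.polyval(gh,580).round(1),"yc",yc.round(1),"slopes",gl[0].round(3),gh[0].round(3))
E
python3 dock.py; ls pics
```

```text
yellow front slope -0.011 front x at yc 566.8 ylo/hi@580 -140.7 -70.9 yc -105.8 slopes 0.122 0.049
orange front slope -0.026 front x at yc 569.6 ylo/hi@580 -208.7 -140.9 yc -174.8 slopes 0.02 0.042
blue front slope -0.056 front x at yc 572.8 ylo/hi@580 -277.2 -210.6 yc -243.9 slopes -0.025 0.019
green front slope -0.063 front x at yc 575.8 ylo/hi@580 -346.6 -279.2 yc -312.9 slopes -0.025 -0.043
dock700.png
rect0.png
rectA.png
scene0.png
scene_crop.png
side0.png
side_crop.png
w1.png
w1r.png
w2.png
w3.png
w4.png
wrist0.png
```

```bash
cat > held.py <<'E'
import sys
from h import *
n=sys.argv[1]
c=imaging.capture("wrist");s,p,M=st()
zt=p[2]+12.7
o=packs(c,[n],zt,roi=(p[0]-10,p[0]+110,p[1]-60,p[1]+60),s=0.4)
r=o[n];b=np.array(r[0]);a=r[2]; 
if a>45: a-=90
u=np.array([np.cos(np.radians(a)),np.sin(np.radians(a))])
ty=np.degrees(np.arctan2(M[1,1],M[0,1]))
print("pack ang",round(a,2),"tool x-ang",round((ty+90+90)%180-90,2),"lead",b+u*34,"centre",b-16*u,"tcp",p, "lat off of centre rel tool", np.round(M.T@np.append(b-16*u-p[:2],0),1))
E
python3 held.py blue
```

```text
blue area 3364.6400000000003 ctr [ 515.  -214.8] size [67.3 58.3] ang 1.29
pack ang 1.29 tool x-ang 2.38 lead [ 549. -214.] centre [ 499.  -215.2] tcp [ 462.7 -215.2  106.9] lat off of centre rel tool [ -0.1   1.5 -36.3]
```

Run:
```python
from h import *
go(469.7,-247.1,60,92.4)
```

```text
t 7.05 tcp [ 462.7 -215.2  106.9] yAng -87.62 open 39.6 F [-0.2  1.  -1.9] tilt [-0.  0. -1.]
shift [46.9 32.2 -5.8]
yaw (rad) about tool x: -0.0004
```

```bash
python3 -m crank '{"translation":[[20,16,-3],[20,16,-3],[7,0,0],[0,0,0],[0,0,0],[0,0,0]],"yaw":[0,0,0,0,0,0],"gripper":[30,30,30,30,30,30]}'
python3 dock.py; python3 held.py blue
```

```text
t: 7.65
tcp_pos: [471.8, -246.6, 62.5]
eef_rot: [2.201, 0.048, -2.198]
contact_force: [0.0, -0.6, -0.8]
opening: 39.7
yellow front slope -0.007 front x at yc 567.2 ylo/hi@580 -141.4 -70.8 yc -106.1 slopes 0.159 0.045
orange front slope -0.021 front x at yc 570.1 ylo/hi@580 -209.3 -140.8 yc -175.1 slopes 0.082 0.038
blue front slope -0.036 front x at yc 573.0 ylo/hi@580 -277.8 -210.6 yc -244.2 slopes -0.014 0.042
green front slope -0.058 front x at yc 576.1 ylo/hi@580 -347.0 -278.9 yc -312.9 slopes -0.025 -0.077
blue area 3391.2000000000003 ctr [ 524.4 -244.8] size [67.5 58.4] ang 1.43
pack ang 1.43 tool x-ang 2.45 lead [ 558.4 -243.9] centre [ 508.4 -245.2] tcp [ 471.6 -247.1   62.5] lat off of centre rel tool [  0.1  -0.4 -36.8]
```

```bash
python3 -m crank '{"translation":[[18,1,0],[18,0,0],[0,0,-4],[0,0,0],[0,0,0]],"yaw":[0,0,0,0,0],"gripper":[30,30,30,30,30]}'
python3 - <<'E'
from h import *
go(555.4,-245.6,26.3,92.45)
E
```

```text
t: 8.25
tcp_pos: [476.2, -248.7, 26.8]
eef_rot: [2.202, 0.045, -2.197]
contact_force: [1.0, 0.4, -0.5]
opening: 39.5
t 8.25 tcp [ 476.2 -248.7   26.8] yAng -87.58 open 39.5 F [ 1.   0.4 -0.5] tilt [ 0. -0. -1.]
shift [  0.7   0.3 -79.3]
yaw (rad) about tool x: -0.0005
```

```bash
python3 -m crank '{"translation":[[0.4,0,-7],[0,0,-7],[0,0,-7],[0,0,-7],[0,0,-7],[0,0,0],[0,0,0]],"yaw":[0,0,0,0,0,0,0],"gripper":[30,30,30,30,30,30,30]}'
python3 - <<'E'
from h import *
go(555.4,-245.6,26.3,92.45)
c=imaging.capture("wrist");cv2.imwrite("pics/w5.png",c["image"])
c=imaging.capture("side");cv2.imwrite("pics/s5.png",cv2.resize(c["image"][200:380,270:510],None,fx=3,fy=3))
E
```

```text
t: 8.95
tcp_pos: [510.4, -246.9, 25.2]
eef_rot: [2.201, 0.046, -2.2]
contact_force: [0.1, -0.3, 0.9]
opening: 39.7
t 8.95 tcp [ 510.4 -246.9   25.2] yAng -87.59 open 39.7 F [ 0.1 -0.3  0.9] tilt [ 0. -0. -1.]
shift [ -1.1   0.6 -45. ]
yaw (rad) about tool x: -0.0006
```

View pics/w5.png

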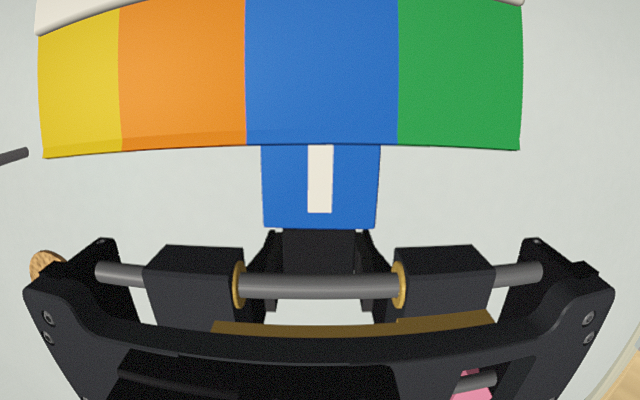

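View pics/s5.png

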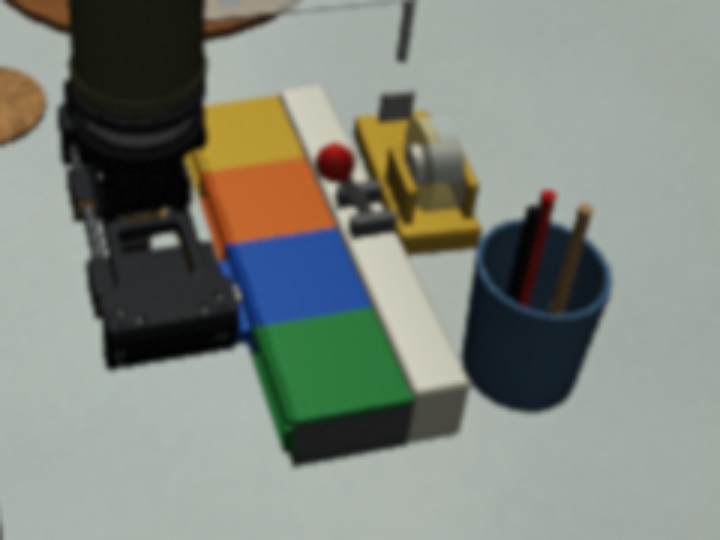

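Blue is entering the mouth, centred (edges 262–380 vs slot 246–397 at roof level). Continue in.

```bash
python3 -m crank '{"translation":[[-0.7,0.3,-8],[0,0,-8],[0,0,-8],[0,0,-8],[0,0,-5],[0,0,0]],"yaw":[0,0,0,0,0,0],"gripper":[30,30,30,30,30,30]}'
python3 - <<'E'
from h import *
go(555.4,-245.6,26.3,92.45)
E
```

```text
t: 9.65
tcp_pos: [547.9, -245.3, 25.7]
eef_rot: [2.2, 0.047, -2.2]
contact_force: [-0.1, -0.3, -0.4]
opening: 39.5
t 9.65 tcp [ 547.9 -245.3   25.7] yAng -87.55 open 39.5 F [-0.1 -0.3 -0.4] tilt [ 0.  0. -1.]
shift [-0.6  0.6 -7.5]
yaw (rad) about tool x: -0.0001
```

```bash
python3 -m crank '{"translation":[[0,0,-4],[0,0,-3],[0,0,0],[0,0,0]],"yaw":[0,0,0,0],"gripper":[30,30,30,30]}'
python3 -m crank '{"translation":[[0,0,-2],[0,0,0],[0,0,0]],"yaw":[0,0,0],"gripper":[30,30,30]}'
python3 -m crank '{"translation":[[0,0,-2],[0,0,0],[0,0,0]],"yaw":[0,0,0],"gripper":[30,30,30]}'
```

```text
t: 10.05
tcp_pos: [553.8, -245.4, 25.8]
eef_rot: [2.2, 0.046, -2.2]
contact_force: [-0.0, 0.3, -1.7]
opening: 40.0
t: 10.35
tcp_pos: [555.9, -245.4, 25.9]
eef_rot: [2.2, 0.046, -2.2]
contact_force: [-0.9, 0.6, -1.5]
opening: 39.7
t: 10.65
tcp_pos: [556.3, -245.5, 25.4]
eef_rot: [2.197, 0.046, -2.204]
contact_force: [-5.6, -1.0, 0.8]
opening: 39.6
```

```bash
python3 -m crank '{"translation":[[0,0,-1.5],[0,0,0],[0,0,0]],"yaw":[0,0,0],"gripper":[30,30,30]}'
python3 - <<'E'
from h import *
c=imaging.capture("wrist");cv2.imwrite("pics/w6.png",c["image"][60:320,180:480].repeat(2,0).repeat(2,1))
E
```

```text
t: 10.95
tcp_pos: [556.3, -245.6, 25.4]
eef_rot: [2.194, 0.046, -2.207]
contact_force: [-9.3, 0.3, 4.0]
opening: 39.9
```

View pics/w6.png

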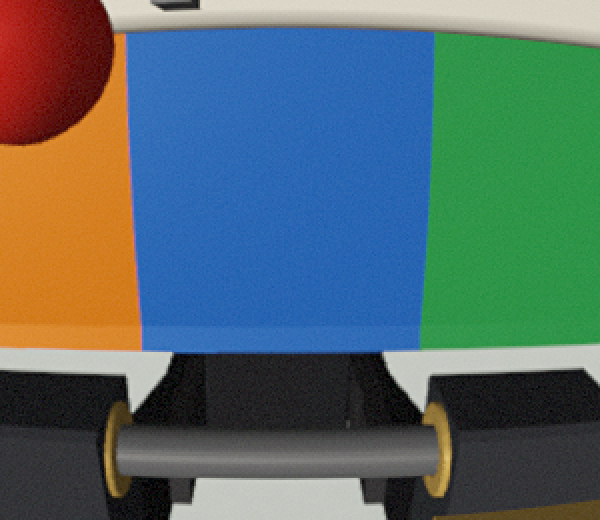

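```bash
python3 -m crank '{"translation":[[0,0,1],[0,0,0],[0,0,0],[0,0,0],[0,0,8],[-35,0,0],[-35,0,0],[0,0,0]],"yaw":[0,0,0,0,0,0,0,0],"gripper":[62,62,62,62,62,62,62,62]}'
python3 -m crank '{"translation":[[-20,-20,40],[0,-48,25],[0,-48,0],[0,-48,0],[0,-48,0],[0,-48,0],[0,-48,0],[0,-40,0]],"yaw":[0,0,0,0,0,0,0,0],"gripper":[30,30,30,30,30,30,30,30]}'
python3 - <<'E'
from h import *
c=imaging.capture("wrist")
c=imaging.capture("wrist");cv2.imwrite("pics/w7.png",c["image"])
go(430,180,140,90)
c=imaging.capture("side");cv2.imwrite("pics/s7.png",c["image"])
E
```

```text
t: 11.8
tcp_pos: [553.6, -247.1, 101.4]
eef_rot: [2.208, 0.041, -2.189]
contact_force: [1.0, -0.1, -1.1]
opening: 54.1
t: 12.6
tcp_pos: [472.1, 98.4, 115.7]
eef_rot: [2.2, 0.048, -2.199]
contact_force: [0.6, -0.3, 0.5]
opening: 26.1
t 12.7 tcp [471.8 102.4 115.9] yAng -87.04 open 26.3 F [ 0.5 -0.4  0.2] tilt [ 0.  0. -1.]
shift [-23.9 -79.7  37.7]
yaw (rad) about tool x: 0.0516
```

View pics/w7.png

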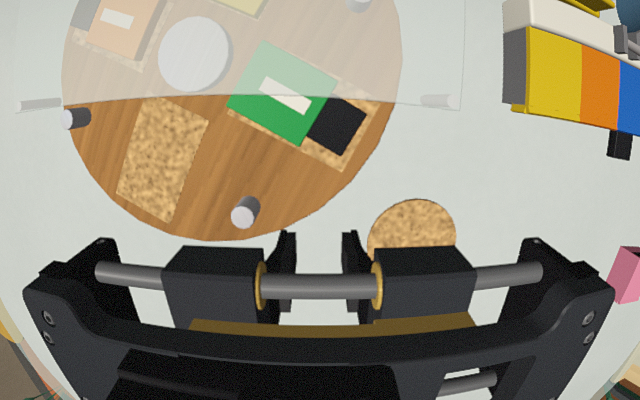

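View pics/s7.png

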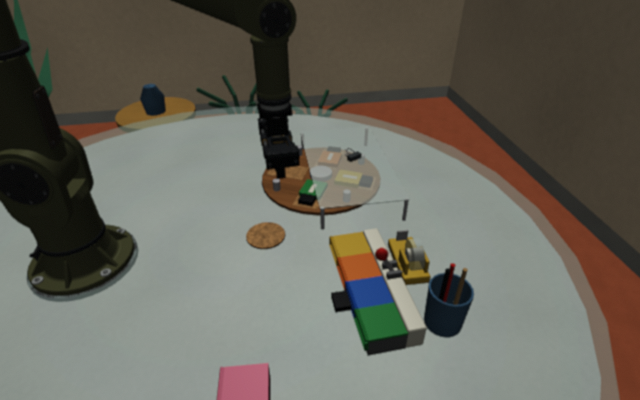

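Run:
```python
from h import *
c=imaging.capture("wrist");print(onz(c,[243,194],[212,52],56,True), "hub@42",onz(c,[194],[52],42,True)); k=onz(c,243,212,56,True)[:2]
d=k-HUB;print(np.hypot(*d),np.degrees(np.arctan2(d[1],d[0]))%360)
packs(c,["green"],41)
```

```text
[[470.8 158.1  56. ]
 [593.4 196.8  56. ]] hub@42 [[595.8 202.7  42. ]]
135.52110680200917 204.62432716960186
green area 1562.5 ctr [554.6 143.8] size [67.2 43. ] ang 62.18
```

Run:
```python
from h import *
c=imaging.capture("wrist")
a=rect(c,410,810,20,420,42,1,True);b=rect(c,410,810,20,420,26,1,True)
for im,z in((a,42),(b,26)):
    cv2.circle(im,(int(HUB[0]-410),int(420-HUB[1])),32 if z==42 else 170,(0,0,255),1)
cv2.imwrite("pics/r7.png",np.hstack([a,b]))
```

```text
(no output)
```

View pics/r7.png

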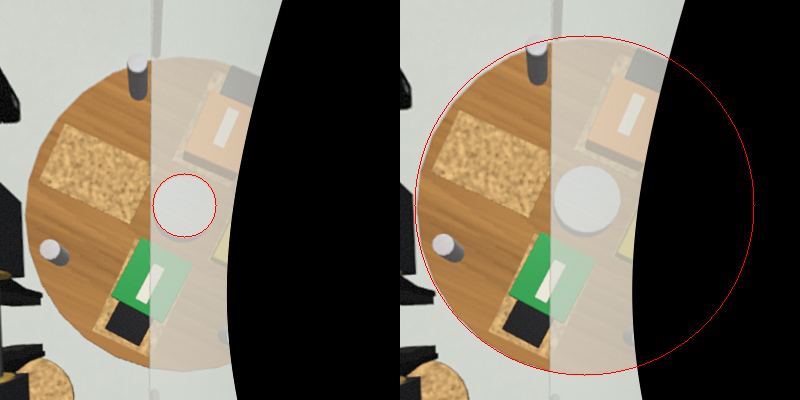

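```bash
python3 -m crank '{"translation":[[0,0,0],[0,0,0],[0,0,0],[0,0,0]],"yaw":[-0.1,-0.1,-0.105,0],"gripper":[34,34,34,34]}'
python3 - <<'E'
from h import *
go(464.7,166.3,75,-69.5)
E
```

```text
t: 13.25
tcp_pos: [473.0, 93.7, 115.5]
eef_rot: [2.034, 0.353, -2.035]
contact_force: [0.1, 0.5, -1.1]
opening: 29.5
t 13.25 tcp [473.   93.7 115.5] yAng -70.31 open 29.5 F [ 0.1  0.5 -1.1] tilt [-0. -0. -1.]
shift [ 40.5 -71.2 -16.6]
yaw (rad) about tool x: -0.0141
```

```bash
python3 -m crank '{"translation":[[0,-36,-8],[0,-35,-8],[20,0,0],[20,0,0],[0,0,0],[0,0,0]],"yaw":[-0.014,0,0,0,0,0],"gripper":[34,34,34,34,34,34]}'
python3 - <<'E'
from h import *
go(464.7,166.3,38,-69.5)
c=imaging.capture("wrist");cv2.imwrite("pics/w8.png",c["image"])
E
```

```text
t: 13.85
tcp_pos: [463.5, 167.0, 75.8]
eef_rot: [2.026, 0.366, -2.027]
contact_force: [0.3, 0.3, 0.1]
opening: 29.4
t 13.85 tcp [463.5 167.   75.8] yAng -69.5 open 29.4 F [0.3 0.3 0.1] tilt [-0. -0. -1.]
shift [37.8  1.  -0.9]
yaw (rad) about tool x: -0.0
```

View pics/w8.png

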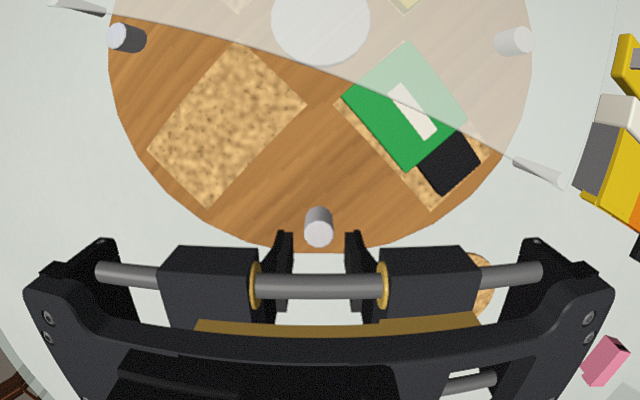

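Knob centred at (318,228) between the fingers. Descend and rotate.

```bash
python3 -m crank '{"translation":[[19,1,-1],[19,0,0],[0,0,0]],"yaw":[0,0,0],"gripper":[34,34,34]}'
python3 -m crank '{"translation":[[0,-15.7,-0.9],[0,-15.7,-0.9],[0,0,0]],"yaw":[0.114,0.114,0],"gripper":[32,32,32]}'
python3 - <<'E'
from h import *
s,p,M=st();d=p[:2]-HUB;print(np.hypot(*d),np.degrees(np.arctan2(d[1],d[0]))%360);go(500,200,38)
E
```

```text
t: 14.2
tcp_pos: [463.8, 166.4, 36.9]
eef_rot: [2.023, 0.367, -2.028]
contact_force: [-0.6, -0.6, 0.0]
opening: 30.2
t: 14.5
tcp_pos: [457.6, 200.8, 39.6]
eef_rot: [2.156, 0.148, -2.15]
contact_force: [0.0, 2.8, -0.2]
opening: 27.9
137.094696319951 185.7853579677491
t 14.5 tcp [457.6 200.8  39.6] yAng -82.29 open 27.9 F [ 0.   2.8 -0.2] tilt [ 0.  0. -1.]
shift [  1.7   6.5 -41.9]
```

```bash
python3 -m crank '{"translation":[[0,-15.7,-0.9],[0,-15.7,-0.9],[0,-15.7,-0.9],[0,-15.7,-0.9],[0,0,0],[0,0,0]],"yaw":[0.114,0.114,0.114,0.114,0,0],"gripper":[32,32,32,32,32,32]}'
python3 - <<'E'
from h import *
s,p,M=st();d=p[:2]-HUB;print(np.hypot(*d),np.degrees(np.arctan2(d[1],d[0]))%360);go(500,200,38)
E
```

```text
t: 15.1
tcp_pos: [463.7, 259.8, 38.7]
eef_rot: [-2.05, 0.329, 2.048]
contact_force: [0.1, -0.2, 0.1]
opening: 28.2
137.93473209532985 160.8632757173627
t 15.1 tcp [463.7 259.8  38.7] yAng -108.28 open 28.2 F [ 0.1 -0.2  0.1] tilt [ 0.  0. -1.]
shift [  0.7  45.4 -53.2]
```

```bash
python3 -m crank '{"translation":[[0,-15.7,-0.9],[0,-15.7,-0.9],[0,-15.7,-0.9],[0,-15.7,-0.9],[0,0,0],[0,0,0],[0,3,0],[0,0,0]],"yaw":[0.114,0.114,0.114,0.114,0,0,0,0],"gripper":[32,32,32,32,32,32,32,32]}'
python3 - <<'E'
from h import *
s,p,M=st();d=p[:2]-HUB;print(np.hypot(*d),np.degrees(np.arctan2(d[1],d[0]))%360);go(500,200,38)
E
python3 -m crank '{"translation":[[-25,0,0],[-30,0,0],[-20,0,0],[0,40,30],[0,40,30],[0,0,0]],"yaw":[0,0,0,-0.14,-0.14,-0.14],"gripper":[34,34,34,70,70,70]}'
python3 -m crank '{"translation":[[0,0,0],[0,0,0],[0,0,0],[0,0,0]],"yaw":[-0.12,-0.12,-0.12,0],"gripper":[70,70,70,70]}'
python3 - <<'E'
from h import *
go(420,214,115,90)
c=imaging.capture("wrist");cv2.imwrite("pics/w9.png",c["image"]);packs(c,["green"],41)
E
```

```text
t: 15.9
tcp_pos: [472.3, 285.3, 26.9]
eef_rot: [-1.866, 0.593, 1.912]
contact_force: [-2.3, 1.6, 3.0]
opening: 27.9
140.73949369273132 149.84675700749827
t 15.9 tcp [472.3 285.3  26.9] yAng -123.97 open 27.9 F [-2.3  1.6  3. ] tilt [-0. -0. -1.]
shift [-11.1  55.5 -70.4]
t: 16.5
tcp_pos: [375.8, 242.2, 102.1]
eef_rot: [-2.107, 0.197, 2.177]
contact_force: [-0.3, 0.5, -0.3]
opening: 46.4
t: 16.9
tcp_pos: [383.1, 246.2, 104.3]
eef_rot: [2.092, 0.19, -2.148]
contact_force: [-0.7, -0.4, 0.5]
opening: 60.5
t 16.9 tcp [383.1 246.2 104.3] yAng -79.32 open 60.5 F [-0.7 -0.4  0.5] tilt [-0. -0. -1.]
shift [-11.3  38.5 -30. ]
yaw (rad) about tool x: 0.1864
green area 4062.5 ctr [515.8 193.8] size [67.4 60.9] ang 12.26
```

View pics/w9.png

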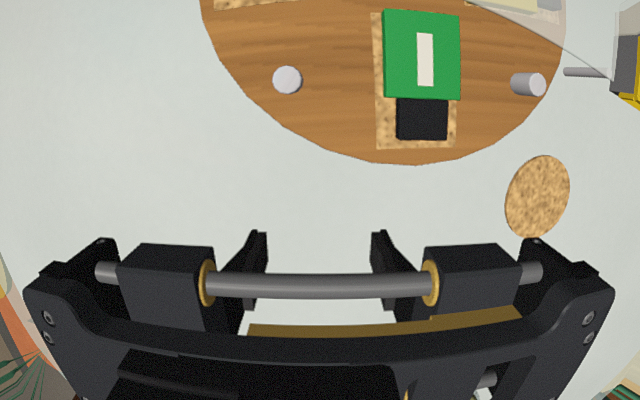

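Run:
```python
from h import *
go(465,182.8,60,102.3)
```

```text
t 16.95 tcp [383.2 246.3 104.3] yAng -79.48 open 60.8 F [-0.5  0.2  0.2] tilt [-0. -0. -1.]
shift [ 42.8  77.1 -70. ]
yaw (rad) about tool x: -0.0311
```

```bash
python3 -m crank '{"translation":[[0,38,-35],[0,39,-35],[22,0,0],[21,0,0],[0,0,0],[0,0,0]],"yaw":[-0.031,0,0,0,0,0],"gripper":[71,71,71,71,71,71]}'
python3 - <<'E'
from h import *
c=imaging.capture("wrist");cv2.imwrite("pics/w10.png",c["image"]);r=packs(c,["green"],41)["green"];a=r[2]
u=np.array([np.cos(np.radians(a)),np.sin(np.radians(a))]);t=np.array(r[0])-52*u;print(t);go(t[0],t[1],28,90+a)
E
```

```text
t: 17.55
tcp_pos: [462.5, 187.7, 59.9]
eef_rot: [2.075, 0.221, -2.133]
contact_force: [0.6, 0.1, -0.0]
opening: 61.6
green area 3904.75 ctr [517.1 192.3] size [67.3 58.5] ang 12.31
[466.3 181.2]
t 17.6 tcp [463.1 188.2  60.6] yAng -77.55 open 61.7 F [ 0.2  0.7 -0.4] tilt [-0. -0. -1.]
shift [32.6  7.4 -2.5]
yaw (rad) about tool x: 0.0026
```

View pics/w10.png

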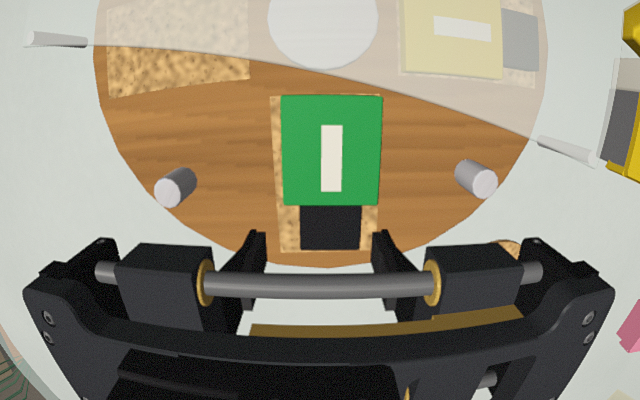

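```bash
python3 -m crank '{"translation":[[0,7,-2.5],[17,0,0],[15,0,0],[0,0,0],[0,0,0]],"yaw":[0,0,0,0,0],"gripper":[71,71,71,71,71]}'
python3 -m crank '{"translation":[[0,0,0],[0,0,0],[0,0,0],[0,0,0],[0,0,0],[-1,0,10],[-1,0,10],[0,0,0]],"yaw":[0,0,0,0,0,0,0,0],"gripper":[30,30,30,30,30,30,30,30]}'
python3 -m crank '{"translation":[[-20,0,5],[-30,0,0],[-25,0,0],[0,0,0]],"yaw":[0,0,0,0],"gripper":[30,30,30,30]}'
python3 - <<'E'
from h import *
go(465,-314,100,92.45)
E
```

```text
t: 18.1
tcp_pos: [466.4, 181.5, 28.7]
eef_rot: [2.076, 0.223, -2.13]
contact_force: [-0.5, -0.2, 0.3]
opening: 61.6
t: 18.9
tcp_pos: [444.1, 176.7, 30.0]
eef_rot: [2.072, 0.223, -2.133]
contact_force: [0.8, 0.4, -0.9]
opening: 39.7
t: 19.3
tcp_pos: [445.8, 178.1, 108.9]
eef_rot: [2.083, 0.227, -2.125]
contact_force: [1.0, -0.1, -1.0]
opening: 39.8
t 19.3 tcp [445.8 178.1 108.9] yAng -77.48 open 39.8 F [ 1.  -0.1 -1. ] tilt [-0. -0. -1.]
shift [ 11.4 484.6  87.7]
yaw (rad) about tool x: 0.1757
```

```bash
python3 -m crank '{"translation":[[0,0,0],[0,0,0],[0,45,0],[0,45,0],[0,45,0],[0,45,0],[0,45,0],[0,45,0]],"yaw":[0.088,0.088,0,0,0,0,0,0],"gripper":[30,30,30,30,30,30,30,30]}'
python3 -m crank '{"translation":[[0,45,0],[0,45,0],[0,45,0],[15,40,0],[15,30,0],[10,20,0],[0,0,0],[0,0,0]],"yaw":[0,0,0,0,0,0,0,0],"gripper":[30,30,30,30,30,30,30,30]}'
python3 - <<'E'
from h import *
c=imaging.capture("wrist");cv2.imwrite("pics/w11.png",c["image"])
go(471,-318,60,92.45)
E
python3 dock.py;python3 held.py green
```

```text
t: 20.1
tcp_pos: [453.9, -94.4, 107.1]
eef_rot: [2.166, 0.037, -2.224]
contact_force: [0.8, 0.4, -1.2]
opening: 39.6
t: 20.9
tcp_pos: [462.5, -317.5, 68.9]
eef_rot: [2.166, 0.036, -2.227]
contact_force: [-0.4, -0.7, -0.6]
opening: 39.7
t 20.95 tcp [ 463.3 -316.8   69.4] yAng -87.53 open 39.3 F [-0.2  0.6 -1.3] tilt [-0. -0. -1.]
shift [ 9.2  1.5 -7.9]
yaw (rad) about tool x: 0.0003
yellow front slope 0.01 front x at yc 566.9 ylo/hi@580 -143.2 -71.4 yc -107.3 slopes 0.192 0.052
orange front slope 0.006 front x at yc 569.8 ylo/hi@580 -211.7 -141.2 yc -176.5 slopes 0.232 0.04
blue front slope -0.016 front x at yc 573.6 ylo/hi@580 -280.0 -210.8 yc -245.4 slopes 0.16 0.037
green front slope -0.038 front x at yc 575.3 ylo/hi@580 -348.0 -280.5 yc -314.3 slopes -0.018 0.048
green area 3354.2400000000002 ctr [ 516.1 -313.9] size [67.1 58. ] ang 1.91
pack ang 1.91 tool x-ang 2.55 lead [ 550.1 -312.8] centre [ 500.1 -314.4] tcp [ 464.1 -316.5   70.1] lat off of centre rel tool [ -0.9  -0.4 -36.1]
```

View pics/w11.png

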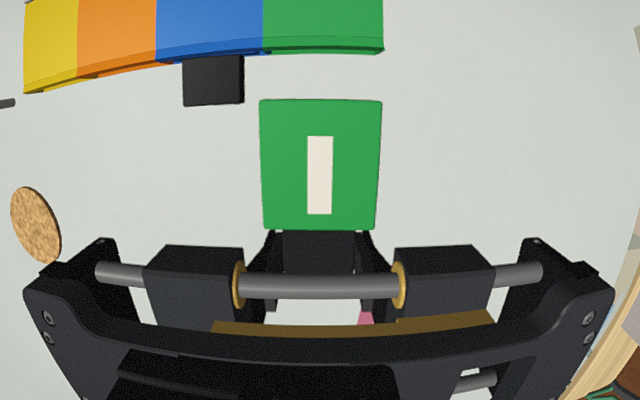

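```bash
python3 -m crank '{"translation":[[15,3,0],[15,0,0],[13,0,0],[0,0,0],[0,0,0]],"yaw":[0,0,0,0,0],"gripper":[30,30,30,30,30]}'
python3 - <<'E'
from h import *
go(559.3,-315.4,26.3,92.45)
E
```

```text
t: 21.55
tcp_pos: [461.9, -321.3, 26.2]
eef_rot: [2.166, 0.036, -2.225]
contact_force: [0.2, 0.2, -1.5]
opening: 39.7
t 21.55 tcp [ 461.9 -321.3   26.2] yAng -87.58 open 39.7 F [ 0.2  0.2 -1.5] tilt [-0. -0. -1.]
shift [ -2.8  -1.8 -97.5]
yaw (rad) about tool x: -0.0005
```

```bash
python3 -m crank '{"translation":[[-1.5,-1.6,-12],[-0.4,0,-12],[-0.3,0,-8],[-0.3,0,-8],[-0.3,0,-8],[0,0,0],[0,0,0]],"yaw":[0,0,0,0,0,0,0],"gripper":[30,30,30,30,30,30,30]}'
python3 - <<'E'
from h import *
s,p,M=st();np.set_printoptions(precision=4,suppress=True);print(M);go(559.3,-315.4,27,92.45)
c=imaging.capture("wrist");cv2.imwrite("pics/w12.png",c["image"])
E
```

```text
t: 22.25
tcp_pos: [510.2, -317.9, 28.3]
eef_rot: [2.166, 0.036, -2.224]
contact_force: [-0.7, 0.4, -1.3]
opening: 39.7
[[-0.0261  0.0425 -0.9988]
 [-0.0099 -0.9991 -0.0423]
 [-0.9996  0.0088  0.0265]]
t 22.25 tcp [ 510.2 -317.9   28.3] yAng -87.56 open 39.7 F [-0.7  0.4 -1.3] tilt [-0.026 -0.01  -1.   ]
shift [ -0.   -0.4 -49.2]
yaw (rad) about tool x: -0.0002
```

View pics/w12.png

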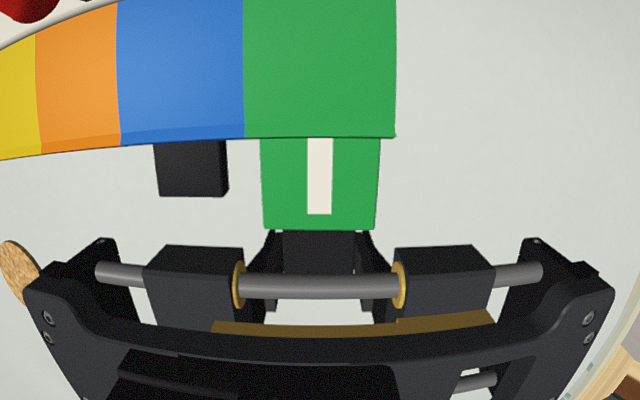

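```bash
python3 -m crank '{"translation":[[0,0,-8],[0,0,-8],[0,0,-8],[0,0,-8],[0,0,-8],[0,0,0],[0,0,0]],"yaw":[0,0,0,0,0,0,0],"gripper":[30,30,30,30,30,30,30]}'
python3 -m crank '{"translation":[[0,0,-4],[0,0,-4],[0,0,0],[0,0,0]],"yaw":[0,0,0,0],"gripper":[30,30,30,30]}'
python3 -m crank '{"translation":[[0,0,-2],[0,0,-1],[0,0,0],[0,0,0]],"yaw":[0,0,0,0],"gripper":[30,30,30,30]}'
```

```text
t: 23.0
tcp_pos: [550.2, -316.2, 27.2]
eef_rot: [2.166, 0.036, -2.224]
contact_force: [0.7, 0.2, -2.2]
opening: 39.6
t: 23.4
tcp_pos: [558.3, -315.8, 27.2]
eef_rot: [2.167, 0.036, -2.224]
contact_force: [-0.7, -0.2, -2.1]
opening: 39.6
t: 23.8
tcp_pos: [560.3, -315.9, 26.9]
eef_rot: [2.166, 0.036, -2.226]
contact_force: [-4.0, -1.1, 0.5]
opening: 39.5
```

```bash
python3 -m crank '{"translation":[[0,0,-1.5],[0,0,0],[0,0,0]],"yaw":[0,0,0],"gripper":[30,30,30]}'
python3 -m crank '{"translation":[[0,0,1],[0,0,0],[0,0,0],[0,0,0],[0,0,5],[-35,0,0],[-35,0,0],[0,0,0]],"yaw":[0,0,0,0,0,0,0,0],"gripper":[58,58,58,58,58,58,58,58]}'
python3 - <<'E'
from h import *
go(471,-318,60,92.45)
c=imaging.capture("wrist");cv2.imwrite("pics/w13.png",c["image"])
E
```

```text
t: 24.1
tcp_pos: [560.3, -316.0, 26.6]
eef_rot: [2.163, 0.036, -2.229]
contact_force: [-6.8, 0.2, 0.8]
opening: 39.5
t: 24.9
tcp_pos: [561.3, -317.4, 102.6]
eef_rot: [2.175, 0.032, -2.213]
contact_force: [0.6, -0.6, -0.0]
opening: 50.3
t 24.9 tcp [ 561.3 -317.4  102.6] yAng -87.59 open 50.3 F [ 0.6 -0.6 -0. ] tilt [-0. -0. -1.]
shift [44.1 -3.7 89.5]
yaw (rad) about tool x: -0.0007
```

View pics/w13.png

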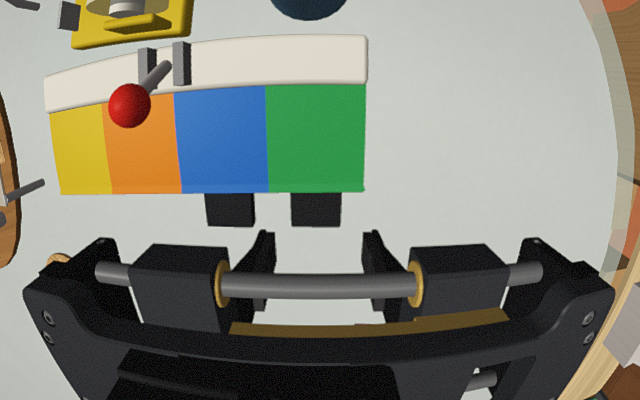

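Run:
```python
from h import *
s,p,M=st();print(np.round(s["joints"],3), p)
c=imaging.capture("side");cv2.imwrite("pics/s13.png",c["image"])
```

```text
[-0.1  0.5  0.7  1.6 -0.3  1.2 -0.8] [ 560.1 -316.4  100.1]
```

View pics/s13.png

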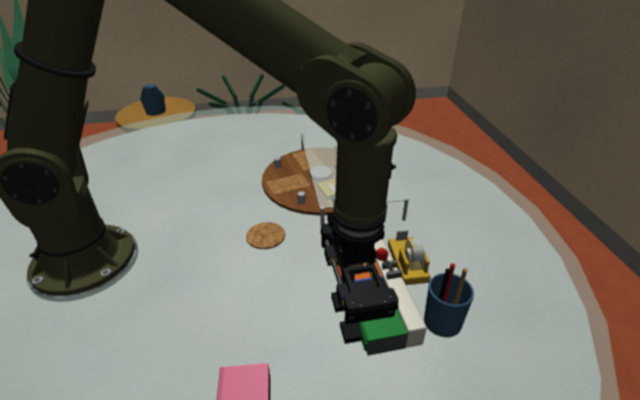

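```bash
python3 -m crank '{"translation":[[-20,-30,40],[0,-45,45],[0,-45,0],[0,-45,0],[0,-45,0],[0,-45,0],[0,-45,0],[0,-45,0]],"yaw":[0,0,0,0,0,0,0,0],"gripper":[34,34,34,34,34,34,34,34]}'
python3 -m crank '{"translation":[[0,-40,0],[0,-30,0],[0,-20,0],[0,0,0],[0,0,0],[0,0,0]],"yaw":[0,0,0,0,0,0],"gripper":[34,34,34,34,34,34]}'
cat > disc.py <<'E'
import sys
from h import *
c=imaging.capture("wrist");cv2.imwrite(sys.argv[1],c["image"])
s,p,M=st();print("j",np.array2string(np.array(s["joints"]),precision=2),"tcp",p)
im=rect(c,410,670,20,420,56,1,True);im2=rect(c,410,670,20,420,41,1,True)
for k in (0,1,2,3): pass
g=np.hstack([im,im2])
cv2.circle(g,(int(HUB[0]-410),int(420-HUB[1])),138,(0,0,255),1);cv2.circle(g,(260+int(HUB[0]-410),int(420-HUB[1])),170,(0,0,255),1)
cv2.imwrite(sys.argv[1].replace(".png","r.png"),g)
packs(c,["orange","yellow"],41)
E
python3 disc.py pics/w14.png
```

```text
t: 25.8
tcp_pos: [471.0, 16.7, 113.7]
eef_rot: [2.165, 0.037, -2.225]
contact_force: [0.8, 0.9, -0.6]
opening: 29.5
t: 26.4
tcp_pos: [468.5, 103.1, 113.5]
eef_rot: [2.167, 0.033, -2.225]
contact_force: [-0.6, -0.6, -0.1]
opening: 29.7
j [-0.77  0.06  0.52  1.99 -0.03  1.12 -1.77] tcp [468.6 103.1 113.6]
orange area 18440.25 ctr [497.  206.9] size [305.5 124.1] ang 89.84
yellow area 158.75 ctr [409.  45.] size [ 9. 18.] ang 90.0
```

View pics/w14.png

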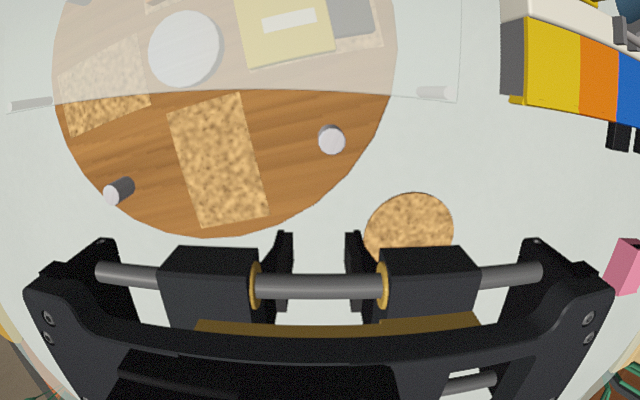

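View pics/w14r.png

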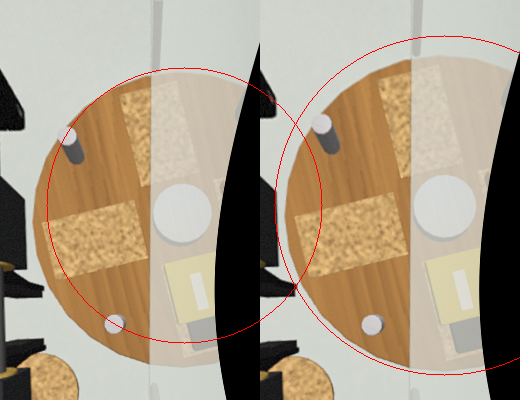

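```bash
python3 -m crank '{"translation":[[0,0,0],[0,0,0],[0,0,0],[0,0,0],[0,0,0],[0,0,0],[0,0,0],[0,0,0]],"yaw":[-0.142,-0.142,-0.142,-0.142,-0.142,-0.142,-0.14,0],"gripper":[36,36,36,36,36,36,36,36]}'
python3 - <<'E'
from h import *
a=np.radians(239.3);k=HUB+138*np.array([np.cos(a),np.sin(a)]);print(k);go(k[0],k[1],80,-30.7)
E
```

```text
t: 27.25
tcp_pos: [468.8, 103.5, 113.9]
eef_rot: [1.57, 0.909, -1.619]
contact_force: [1.2, -0.0, -0.3]
opening: 31.2
[523.5  95.9]
t 27.25 tcp [468.8 103.5 113.9] yAng -30.85 open 31.2 F [ 1.2 -0.  -0.3] tilt [-0. -0. -1.]
shift [ 32.6  51.5 -22.3]
yaw (rad) about tool x: -0.0026
```

```bash
python3 -m crank '{"translation":[[0,26,-11],[0,25,-11],[16,0,0],[16,0,0],[0,0,0],[0,0,0]],"yaw":[0,0,0,0,0,0],"gripper":[36,36,36,36,36,36]}'
python3 - <<'E'
from h import *
go(523.5,95.9,40,-30.7)
c=imaging.capture("wrist");cv2.imwrite("pics/w15.png",c["image"])
E
```

```text
t: 27.85
tcp_pos: [522.8, 96.7, 80.7]
eef_rot: [1.57, 0.908, -1.621]
contact_force: [-1.0, 0.2, 0.5]
opening: 31.5
t 27.85 tcp [522.8  96.7  80.7] yAng -30.91 open 31.5 F [-1.   0.2  0.5] tilt [-0. -0. -1.]
shift [40.7  1.6 -0.6]
yaw (rad) about tool x: -0.0036
```

View pics/w15.png

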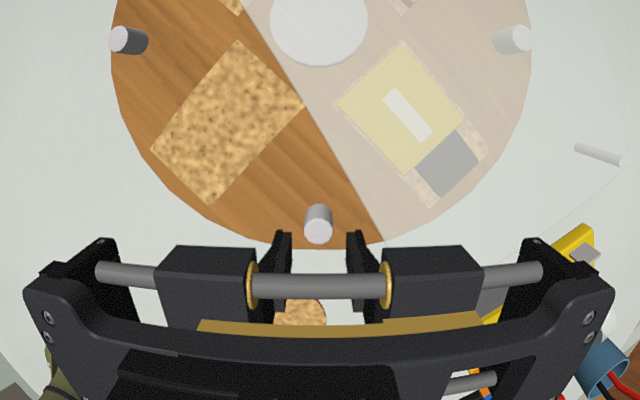

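```bash
python3 -m crank '{"translation":[[0,1,0],[0,0,0],[20,0,0],[20,0,0],[0,0,0]],"yaw":[0,0,0,0,0],"gripper":[31,31,31,31,31]}'
python3 -m crank '{"translation":[[0,-15.6,-0.9],[0,-15.6,-0.9],[0,-15.6,-0.9],[0,-15.6,-0.9],[0,0,0],[0,0,0]],"yaw":[0.1134,0.1134,0.1134,0.1134,0,0],"gripper":[33,33,33,33,33,33]}'
cat > ang.py <<'E'
from h import *
s,p,M=st();d=p[:2]-HUB;print("r",np.hypot(*d),"ang",np.degrees(np.arctan2(d[1],d[0]))%360,"j7",np.array2string(np.array(s["joints"]),precision=2));go(500,200,38)
E
python3 ang.py
```

```text
t: 28.4
tcp_pos: [520.8, 96.0, 38.8]
eef_rot: [1.565, 0.911, -1.622]
contact_force: [-1.0, 1.0, 0.2]
opening: 26.8
t: 29.0
tcp_pos: [478.6, 139.8, 42.2]
eef_rot: [1.863, 0.566, -1.914]
contact_force: [-0.2, 0.1, 1.3]
opening: 28.9
r 137.53488359235445 ang 212.95575507630443 j7 [-0.82  0.21  0.53  2.01 -0.12  0.98 -1.21]
t 29.0 tcp [478.6 139.8  42.2] yAng -56.52 open 28.9 F [-0.2  0.1  1.3] tilt [-0. -0. -1.]
shift [  3.2 -38.4 -51.2]
```

```bash
python3 -m crank '{"translation":[[0.8,-15.6,-0.9],[0.8,-15.6,-0.9],[0.5,-15.6,-0.9],[0.5,-15.6,-0.9],[0,0,0],[0,0,0]],"yaw":[0.1134,0.1134,0.1134,0.1134,0,0],"gripper":[33,33,33,33,33,33]}'
python3 ang.py
python3 -m crank '{"translation":[[0,-15.6,-0.9],[0,-15.6,-0.9],[0,-15.6,-0.9],[0,-15.6,-0.9],[0,0,0],[0,0,0]],"yaw":[0.1134,0.1134,0.1134,0.1134,0,0],"gripper":[33,33,33,33,33,33]}'
python3 ang.py
```

```text
t: 29.6
tcp_pos: [457.4, 196.8, 39.1]
eef_rot: [2.123, 0.132, -2.177]
contact_force: [0.5, -0.3, 0.8]
opening: 28.6
r 137.78269312544583 ang 187.40982230400502 j7 [-0.95  0.21  0.54  2.02 -0.13  0.97 -1.78]
t 29.6 tcp [457.4 196.8  39.1] yAng -82.5 open 28.6 F [ 0.5 -0.3  0.8] tilt [-0. -0. -1.]
shift [ -0.    2.4 -42.7]
t: 30.2
tcp_pos: [463.3, 257.9, 38.0]
eef_rot: [-2.028, 0.35, 2.077]
contact_force: [-0.9, -0.5, 0.3]
opening: 29.0
r 137.65784562736735 ang 161.66636035987602 j7 [-1.06  0.29  0.57  1.94 -0.19  0.99 -2.29]
t 30.2 tcp [463.3 257.9  38. ] yAng -108.5 open 29.0 F [-0.9 -0.5  0.3] tilt [-0. -0. -1.]
shift [ -0.3  43.3 -53.2]
```

```bash
python3 -m crank '{"translation":[[0,-15.6,-0.9],[0,-15.5,-2.7],[0,0,0],[0,0,0],[0,2.5,0],[-25,0,0],[-30,0,0],[-15,0,0]],"yaw":[0,0,0,0,0,0,0,0],"gripper":[33,33,33,33,33,33,33,33]}'
python3 ang.py
python3 -m crank '{"translation":[[0,45,20],[0,45,20],[0,20,10],[0,0,0],[0,0,0],[0,0,0]],"yaw":[-0.14,-0.14,-0.14,-0.1,0,0],"gripper":[70,70,70,70,70,70]}'
python3 disc.py pics/w16.png
```

```text
t: 31.0
tcp_pos: [478.1, 284.9, 109.5]
eef_rot: [-2.026, 0.351, 2.072]
contact_force: [-0.4, 0.8, -0.1]
opening: 29.0
r 135.56295013545505 ang 148.77187495047804 j7 [-1.09  0.25  0.58  1.82 -0.15  1.14 -2.35]
t 31.0 tcp [478.1 284.9 109.5] yAng -108.76 open 29.0 F [-0.4  0.8 -0.1] tilt [-0. -0. -1.]
shift [ 71.7  72.2 -49.5]
t: 31.6
tcp_pos: [404.8, 189.4, 110.1]
eef_rot: [2.09, 0.195, -2.146]
contact_force: [0.7, 0.1, -0.3]
opening: 59.7
j [-1.07 -0.02  0.58  2.07  0.01  1.11 -1.88] tcp [404.9 189.6 110. ]
orange area 20612.0 ctr [497.8 207.3] size [134.5 307.5] ang 4.63
yellow area 4100.0 ctr [513.1 191.6] size [73.2 60.4] ang 16.89
```

View pics/w16.png

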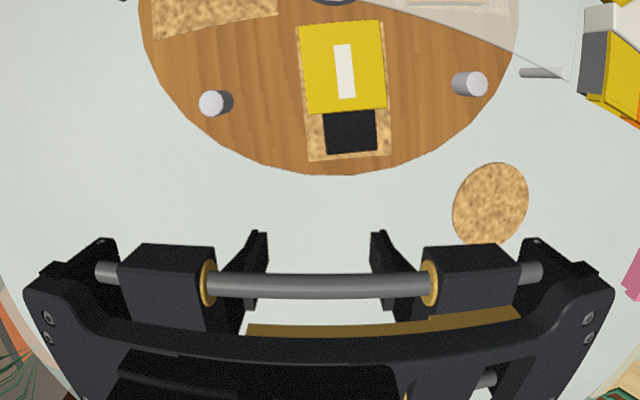

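```bash
sed -i 's/"yellow":((19,120,60)/"yellow":((21,190,60)/' h.py
python3 - <<'E'
from h import *
c=imaging.capture("wrist");packs(c,["yellow"],41)
hsv=cv2.cvtColor(c["image"],cv2.COLOR_BGR2HSV);print(hsv[60,315],hsv[90,360],hsv[140,382],hsv[120,310])
go(463,178.1,62,105)
E
```

```text
yellow area 3898.75 ctr [515.3 192.3] size [67.2 58.7] ang 17.32
[ 25 204 222] [ 25 204 221] [ 18 121 212] [ 17 116 211]
t 31.7 tcp [404.9 189.7 110. ] yAng -78.98 open 60.5 F [ 0.5 -0.5  0.1] tilt [-0. -0. -1.]
shift [ 46.6  22.2 -56.1]
yaw (rad) about tool x: -0.0694
```

```bash
python3 -m crank '{"translation":[[0,12,-28],[0,13,-29],[24,0,0],[23,0,0],[0,0,0],[0,0,0]],"yaw":[0,-0.11,0,0,0,0],"gripper":[71,71,71,71,71,71]}'
cat > appr.py <<'E'
import sys
from h import *
c=imaging.capture("wrist");cv2.imwrite(sys.argv[2],c["image"]);r=packs(c,[sys.argv[1]],41)[sys.argv[1]];a=r[2]
if a>45:a-=90
u=np.array([np.cos(np.radians(a)),np.sin(np.radians(a))]);t=np.array(r[0])-52*u;print(t);go(t[0],t[1],28.5,90+a)
E
python3 appr.py yellow pics/w17.png
```

```text
t: 32.3
tcp_pos: [464.3, 175.4, 61.6]
eef_rot: [2.026, 0.307, -2.084]
contact_force: [0.7, 0.1, 0.4]
opening: 61.8
yellow area 3872.75 ctr [516.  192.3] size [67.  58.4] ang 17.28
[466.3 176.9]
t 32.35 tcp [464.9 175.8  62.4] yAng -72.61 open 61.9 F [-0.2  0.3  0.5] tilt [-0. -0. -1.]
shift [33.8 -0.7 -2.5]
yaw (rad) about tool x: 0.0018
```

View pics/w17.png

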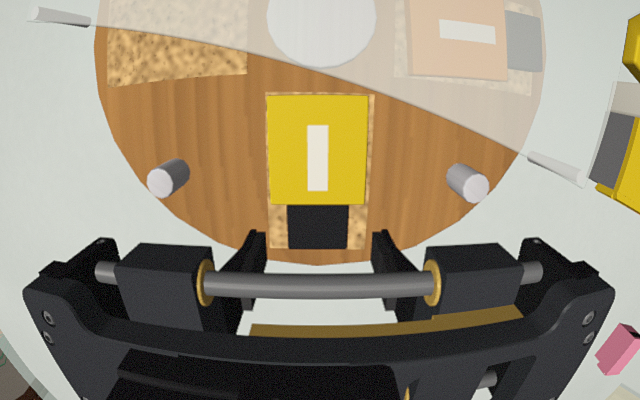

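```bash
python3 -m crank '{"translation":[[0,-0.7,-2.5],[17,0,0],[17,0,0],[0,0,0],[0,0,0]],"yaw":[0,0,0,0,0],"gripper":[71,71,71,71,71]}'
python3 -m crank '{"translation":[[0,0,0],[0,0,0],[0,0,0],[0,0,0],[0,0,0],[-1,0,10],[-1,0,10],[0,0,0]],"yaw":[0,0,0,0,0,0,0,0],"gripper":[30,30,30,30,30,30,30,30]}'
python3 -m crank '{"translation":[[-20,0,5],[-30,0,0],[-25,0,0],[0,0,0]],"yaw":[0,0,0,0],"gripper":[30,30,30,30]}'
python3 - <<'E'
from h import *
go(462,-108,75,92.45)
E
```

```text
t: 32.85
tcp_pos: [466.2, 176.9, 28.6]
eef_rot: [2.028, 0.309, -2.083]
contact_force: [0.2, -0.2, -0.8]
opening: 61.9
t: 33.65
tcp_pos: [444.5, 170.0, 29.8]
eef_rot: [2.025, 0.309, -2.086]
contact_force: [0.3, 0.9, -1.3]
opening: 39.8
t: 34.05
tcp_pos: [446.1, 171.1, 108.5]
eef_rot: [2.035, 0.312, -2.078]
contact_force: [0.9, 0.0, -0.4]
opening: 39.7
t 34.05 tcp [446.1 171.1 108.5] yAng -72.6 open 39.7 F [ 0.9  0.  -0.4] tilt [-0. -0. -1.]
shift [ 34.7 271.1  67.6]
yaw (rad) about tool x: 0.2609
```

```bash
python3 -m crank '{"translation":[[0,0,0],[0,0,0],[0,45,0],[0,45,0],[0,45,0],[0,45,0],[0,45,0],[0,25,-5]],"yaw":[0.131,0.13,0,0,0,0,0,0],"gripper":[30,30,30,30,30,30,30,30]}'
python3 -m crank '{"translation":[[10,15,0],[15,10,0],[15,0,0],[0,0,0],[0,0,0],[0,0,0]],"yaw":[0,0,0,0,0,0],"gripper":[30,30,30,30,30,30]}'
python3 - <<'E'
from h import *
c=imaging.capture("wrist");cv2.imwrite("pics/w18.png",c["image"])
go(462,-109.4,28,92.45)
E
python3 dock.py;python3 held.py yellow
```

```text
t: 34.85
tcp_pos: [458.0, -83.5, 106.7]
eef_rot: [2.168, 0.032, -2.226]
contact_force: [0.6, -0.4, -1.0]
opening: 39.5
t: 35.45
tcp_pos: [459.9, -104.8, 68.0]
eef_rot: [2.168, 0.037, -2.222]
contact_force: [0.1, 0.6, -0.4]
opening: 40.0
t 35.5 tcp [ 460.1 -104.8   68.2] yAng -87.52 open 39.7 F [-0.2 -0.5 -0.6] tilt [-0. -0. -1.]
shift [40.2  4.4 -2.7]
yaw (rad) about tool x: 0.0006
yellow front slope -0.047 front x at yc 566.8 ylo/hi@580 -138.3 -70.6 yc -104.4 slopes -0.05 0.03
orange front slope -0.069 front x at yc 569.8 ylo/hi@580 -207.2 -139.9 yc -173.5 slopes -0.056 -0.112
blue front slope -0.054 front x at yc 573.7 ylo/hi@580 -277.4 -208.9 yc -243.2 slopes 0.001 -0.088
green front slope -0.052 front x at yc 577.0 ylo/hi@580 -346.7 -280.5 yc -313.6 slopes -0.004 0.047
yellow area 3314.2400000000002 ctr [ 512.3 -101.8] size [67.2 57.9] ang 2.16
pack ang 2.16 tool x-ang 2.48 lead [ 546.2 -100.5] centre [ 496.3 -102.4] tcp [ 460.1 -104.7   68.2] lat off of centre rel tool [ -0.9  -0.8 -36.3]
```

View pics/w18.png

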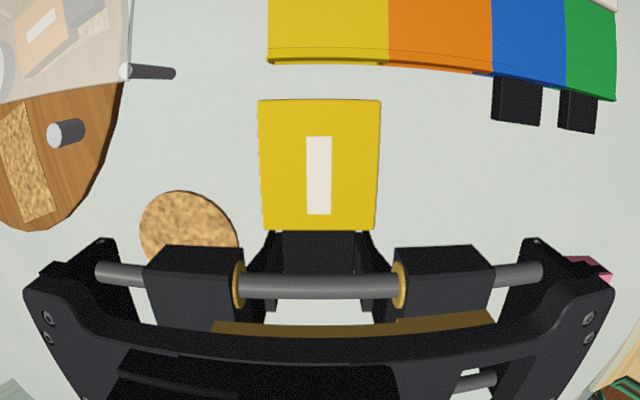

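```bash
python3 -m crank '{"translation":[[15,5,0],[15,0,0],[10,0,-2],[0,0,0],[0,0,0]],"yaw":[0,0,0,0,0],"gripper":[30,30,30,30,30]}'
python3 - <<'E'
from h import *
go(550.3,-105.6,27.3,92.45)
E
python3 dock.py|head -2;python3 held.py yellow
```

```text
t: 36.1
tcp_pos: [461.0, -110.5, 27.9]
eef_rot: [2.167, 0.036, -2.223]
contact_force: [-0.1, -0.5, -1.1]
opening: 39.4
t 36.1 tcp [ 461.  -110.5   27.9] yAng -87.55 open 39.4 F [-0.1 -0.5 -1.1] tilt [-0. -0. -1.]
shift [ -1.7  -1.1 -89.4]
yaw (rad) about tool x: -0.0
yellow front slope -0.043 front x at yc 566.3 ylo/hi@580 -138.6 -70.5 yc -104.6 slopes -0.116 0.035
orange front slope -0.079 front x at yc 569.3 ylo/hi@580 -206.8 -140.4 yc -173.6 slopes -0.163 -0.22
yellow area 3305.76 ctr [ 513.5 -107.5] size [67.  57.9] ang 2.1
pack ang 2.1 tool x-ang 2.45 lead [ 547.4 -106.2] centre [ 497.5 -108.1] tcp [ 461.3 -110.4   28.3] lat off of centre rel tool [ -0.9  -0.8 -36.2]
```

Good (image says 0, TCP reference says −1). Insert.

```bash
python3 -m crank '{"translation":[[-0.5,-0.5,-12],[-0.4,0,-12],[-0.3,0,-8],[-0.3,0,-8],[-0.2,0,-8],[0,0,0],[0,0,0]],"yaw":[0,0,0,0,0,0,0],"gripper":[30,30,30,30,30,30,30]}'
python3 - <<'E'
from h import *
go(550.3,-105.6,27,92.45)
c=imaging.capture("wrist");cv2.imwrite("pics/w19.png",c["image"])
E
```

```text
t: 36.9
tcp_pos: [508.4, -108.1, 27.9]
eef_rot: [2.166, 0.036, -2.224]
contact_force: [-0.2, 0.8, -0.9]
opening: 40.0
t 36.9 tcp [ 508.4 -108.1   27.9] yAng -87.57 open 40.0 F [-0.2  0.8 -0.9] tilt [-0. -0. -1.]
shift [ -0.2  -0.7 -41.9]
yaw (rad) about tool x: -0.0004
```

View pics/w19.png

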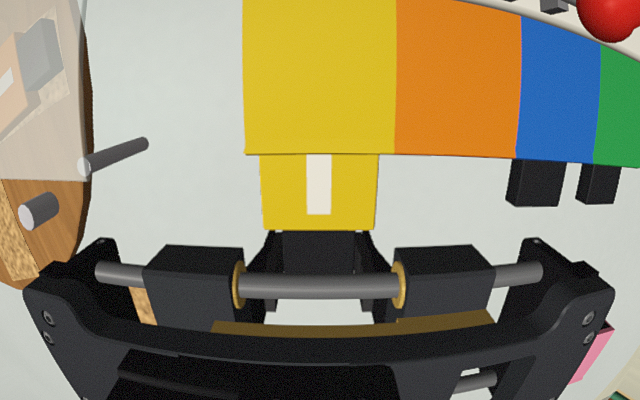

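```bash
python3 -m crank '{"translation":[[0,0,-8],[0,0,-8],[0,0,-8],[0,0,-8],[0,0,-4],[0,0,0],[0,0,0]],"yaw":[0,0,0,0,0,0,0],"gripper":[30,30,30,30,30,30,30]}'
python3 -m crank '{"translation":[[0,0,-3],[0,0,-2],[0,0,0],[0,0,0]],"yaw":[0,0,0,0],"gripper":[30,30,30,30]}'
python3 -m crank '{"translation":[[0,0,-2],[0,0,0],[0,0,0]],"yaw":[0,0,0],"gripper":[30,30,30]}'
```

```text
t: 37.65
tcp_pos: [544.3, -106.5, 27.0]
eef_rot: [2.166, 0.036, -2.224]
contact_force: [0.1, -0.2, -0.5]
opening: 40.3
t: 38.05
tcp_pos: [549.6, -106.1, 27.1]
eef_rot: [2.167, 0.037, -2.223]
contact_force: [-0.1, 1.1, -0.8]
opening: 39.6
t: 38.35
tcp_pos: [551.0, -106.1, 26.8]
eef_rot: [2.166, 0.036, -2.225]
contact_force: [-1.5, -0.2, -0.1]
opening: 40.1
```

```bash
python3 -m crank '{"translation":[[0,0,-2.5],[0,0,0],[0,0,0]],"yaw":[0,0,0],"gripper":[30,30,30]}'
python3 -m crank '{"translation":[[0,0,1],[0,0,0],[0,0,0],[0,0,0],[0,0,5],[-35,0,0],[-35,0,0],[0,0,0]],"yaw":[0,0,0,0,0,0,0,0],"gripper":[58,58,58,58,58,58,58,58]}'
python3 - <<'E'
from h import *
go(471,100,110,92.45)
c=imaging.capture("wrist");cv2.imwrite("pics/w20.png",c["image"])
E
```

```text
t: 38.65
tcp_pos: [551.1, -106.2, 26.1]
eef_rot: [2.161, 0.037, -2.231]
contact_force: [-7.4, -1.4, 2.8]
opening: 39.9
t: 39.45
tcp_pos: [553.1, -106.4, 101.5]
eef_rot: [2.176, 0.036, -2.215]
contact_force: [0.9, 0.4, 0.4]
opening: 50.5
t 39.45 tcp [ 553.1 -106.4  101.5] yAng -87.58 open 50.5 F [0.9 0.4 0.4] tilt [-0. -0. -1.]
shift [  -9.1 -209.6   73.5]
yaw (rad) about tool x: -0.0005
```

View pics/w20.png

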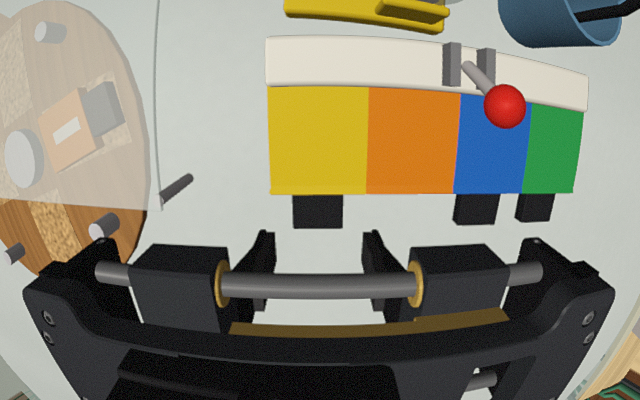

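Three home. Now the last turn, same procedure: go over and measure knobs.

```bash
python3 -m crank '{"translation":[[-15,0,40],[0,-40,40],[0,-45,5],[0,-45,0],[0,-40,0],[0,-30,0],[0,0,0],[0,0,0]],"yaw":[0,0,0,0,-0.14,-0.14,-0.14,-0.14],"gripper":[34,34,34,34,34,34,34,34]}'
python3 -m crank '{"translation":[[0,0,0],[0,0,0],[0,0,0],[0,0,0]],"yaw":[-0.14,-0.1,0,0],"gripper":[34,34,34,34]}'
python3 disc.py pics/w21.png; python3 ang.py
```

```text
t: 40.3
tcp_pos: [456.2, 87.1, 111.3]
eef_rot: [1.842, 0.589, -1.9]
contact_force: [0.3, 0.4, -0.3]
opening: 29.4
t: 40.7
tcp_pos: [456.9, 85.8, 111.8]
eef_rot: [1.697, 0.771, -1.751]
contact_force: [-0.9, 0.2, 0.4]
opening: 29.6
j [-1.    0.03  0.77  2.03 -0.02  1.12 -0.95] tcp [457.   85.8 112. ]
orange area 14645.25 ctr [498.  183.8] size [256.5 131. ] ang 90.0
r 187.99443751373644 ang 223.2308323854166 j7 [-1.    0.03  0.77  2.03 -0.02  1.12 -0.95]
t 40.75 tcp [457.   85.8 112. ] yAng -41.86 open 29.5 F [ 0.9 -0.1  0.8] tilt [-0. -0. -1.]
shift [  71.7  -43.2 -115.5]
```

View pics/w21r.png

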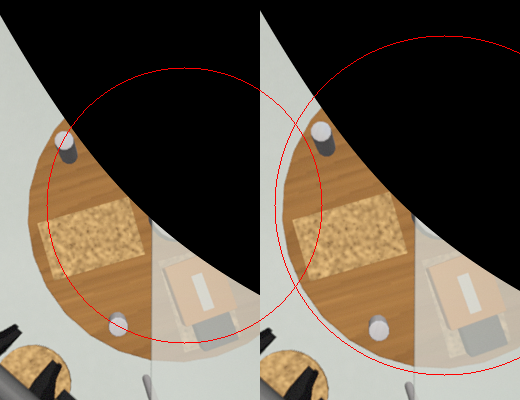

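```bash
python3 -m crank '{"translation":[[0,0,0],[0,0,0],[0,0,0],[0,0,0],[0,0,0]],"yaw":[0.105,0.106,0.105,0,0],"gripper":[32,32,32,32,32]}'
python3 - <<'E'
from h import *
a=np.radians(241.4);k=HUB+138*np.array([np.cos(a),np.sin(a)]);print(k);go(k[0],k[1],80,-60)
E
```

```text
t: 41.25
tcp_pos: [457.4, 85.9, 112.4]
eef_rot: [1.896, 0.517, -1.95]
contact_force: [0.3, -0.9, -0.6]
opening: 27.9
[527.9  93.4]
t 41.25 tcp [457.4  85.9 112.4] yAng -59.74 open 27.9 F [ 0.3 -0.9 -0.6] tilt [-0. -0. -1.]
shift [ 30.5  29.2 -65.5]
yaw (rad) about tool x: 0.0045
```

```bash
python3 -m crank '{"translation":[[0,14,-32],[0,15,-33],[15,0,0],[15,0,0],[0,0,0],[0,0,0]],"yaw":[0.0045,0,0,0,0,0],"gripper":[32,32,32,32,32,32]}'
python3 - <<'E'
from h import *
go(527.9,93.4,40,-60)
c=imaging.capture("wrist");cv2.imwrite("pics/w22.png",c["image"])
E
```

```text
t: 41.85
tcp_pos: [526.1, 92.9, 80.1]
eef_rot: [1.898, 0.512, -1.956]
contact_force: [-0.4, 0.6, 0.4]
opening: 27.6
t 41.85 tcp [526.1  92.9  80.1] yAng -60.08 open 27.6 F [-0.4  0.6  0.4] tilt [-0. -0. -1.]
shift [40.   0.7 -2.9]
yaw (rad) about tool x: -0.0015
```

View pics/w22.png

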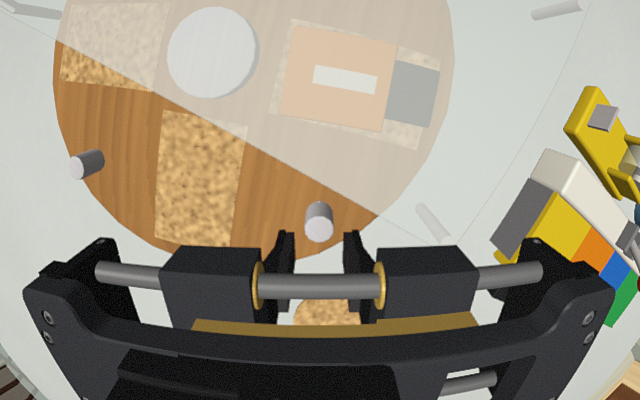

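```bash
python3 -m crank '{"translation":[[0,0.5,-2],[20,0,0],[20,0,0],[0,0,0]],"yaw":[0,0,0,0],"gripper":[32,32,32,32]}'
python3 -m crank '{"translation":[[0,-13.8,7.4],[0,-14.5,5.8],[0,-15.1,4.1],[0,-15.5,2.4],[0,-15.6,0.6],[0,0,0],[0,0,0]],"yaw":[0,0,0,0,0,0,0],"gripper":[33,33,33,33,33,33,33]}'
python3 ang.py
```

```text
t: 42.3
tcp_pos: [526.7, 93.2, 39.2]
eef_rot: [1.896, 0.512, -1.957]
contact_force: [0.6, -0.7, 0.3]
opening: 28.0
t: 43.0
tcp_pos: [474.4, 148.2, 42.4]
eef_rot: [1.901, 0.514, -1.952]
contact_force: [-0.8, 0.6, 0.4]
opening: 28.8
r 136.8106753361506 ang 209.01622465755577 j7 [-1.05  0.23  0.76  2.02 -0.19  0.98 -1.23]
t 43.0 tcp [474.4 148.2  42.4] yAng -60.03 open 28.8 F [-0.8  0.6  0.4] tilt [-0. -0. -1.]
shift [  3.4 -32.  -48.2]
```

```bash
python3 -m crank '{"translation":[[0.8,-15.6,-0.9],[0.8,-15.6,-0.9],[0.5,-15.6,-0.9],[0.5,-15.6,-0.9],[0,0,0],[0,0,0]],"yaw":[0.1134,0.1134,0.1134,0.1134,0,0],"gripper":[33,33,33,33,33,33]}'
python3 ang.py
python3 -m crank '{"translation":[[0,-15.6,-0.9],[0,-15.6,-0.9],[0,-15.6,-0.9],[0,-15.6,-0.9],[0,0,0],[0,0,0]],"yaw":[0.1134,0.1134,0.1134,0,0,0],"gripper":[33,33,33,33,33,33]}'
python3 ang.py
```

```text
t: 43.6
tcp_pos: [456.5, 206.4, 39.1]
eef_rot: [2.154, 0.067, -2.208]
contact_force: [0.8, -0.5, -0.8]
opening: 28.5
r 137.70811102675407 ang 183.42224740847138 j7 [-1.19  0.26  0.8   2.02 -0.22  0.98 -1.78]
t 43.6 tcp [456.5 206.4  39.1] yAng -85.94 open 28.5 F [ 0.8 -0.5 -0.8] tilt [-0. -0. -1.]
shift [  0.1   9.4 -42.9]
t: 44.2
tcp_pos: [466.0, 267.7, 38.0]
eef_rot: [-2.058, 0.297, 2.108]
contact_force: [0.9, 0.4, 0.6]
opening: 28.8
r 138.57154096084923 ang 157.4541699039419 j7 [-1.27  0.35  0.81  1.93 -0.31  1.01 -2.15]
t 44.2 tcp [466.  267.7  38. ] yAng -105.44 open 28.8 F [0.9 0.4 0.6] tilt [-0. -0. -1.]
shift [ -0.2  56.2 -50.8]
```

```bash
python3 -m crank '{"translation":[[0,-15.5,-2.8],[0,0,0],[0,0,0],[0,2.5,0],[-25,0,0],[-30,0,0],[-15,0,0]],"yaw":[0,0,0,0,0,0,0],"gripper":[33,33,33,33,33,33,33]}'
python3 -m crank '{"translation":[[0,45,20],[0,45,20],[0,20,10],[0,0,0],[0,0,0],[0,0,0]],"yaw":[-0.14,-0.14,-0.14,-0.1,0,0],"gripper":[70,70,70,70,70,70]}'
python3 - <<'E'
from h import *
c=imaging.capture("wrist");hsv=cv2.cvtColor(c["image"],cv2.COLOR_BGR2HSV);cv2.imwrite("pics/w23.png",c["image"])
print(hsv[50:110:15,320:370:15].reshape(-1,3)); go(465,180,60,105)
E
```

```text
t: 44.9
tcp_pos: [474.4, 280.0, 109.6]
eef_rot: [-2.057, 0.297, 2.104]
contact_force: [-0.6, 0.5, 0.8]
opening: 29.0
t: 45.5
tcp_pos: [406.5, 180.7, 110.2]
eef_rot: [2.06, 0.251, -2.116]
contact_force: [0.5, -0.0, -0.9]
opening: 59.5
[[ 16 212 225]
 [ 16 208 224]
 [ 15 198 222]
 [ 16 212 223]
 [ 16 206 225]
 [ 16 224 224]
 [ 22  21 234]
 [ 16 210 222]
 [ 16 211 225]
 [ 16 218 223]
 [ 24  21 233]
 [ 16 215 222]
 [ 16 220 224]
 [ 16 225 222]
 [ 24  21 232]
 [ 16 232 221]]
t 45.55 tcp [406.6 180.8 110.2] yAng -75.87 open 60.3 F [ 0.2 -0.2 -0.1] tilt [-0. -0. -1.]
shift [ 48.7  14.8 -57.8]
yaw (rad) about tool x: -0.0152
```

View pics/w23.png

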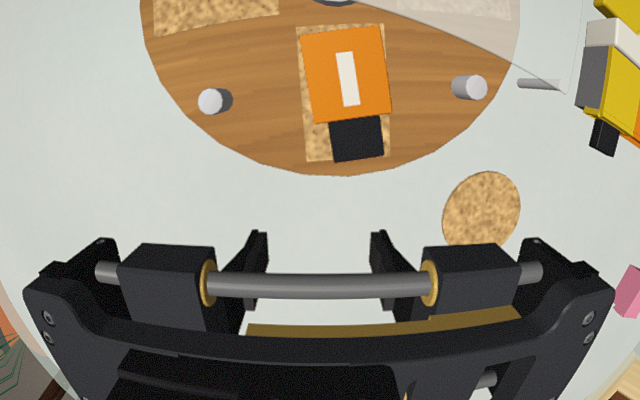

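```bash
sed -i 's/"orange":((5,130,60),(16,255,255))/"orange":((5,180,60),(19,255,255))/' h.py; python3 appr.py orange pics/w24.png
```

```text
orange area 3939.5 ctr [511.8 185.8] size [67.4 59.2] ang 23.26
[464.1 165.3]
t 45.6 tcp [406.7 180.8 110.2] yAng -75.84 open 60.2 F [-0.7  0.  -0.2] tilt [-0. -0. -1.]
shift [ 80.4  28.8 -54. ]
yaw (rad) about tool x: -0.1589
```

```bash
python3 -m crank '{"translation":[[0,14,-27],[0,14,-27],[24,0,0],[23,0,0],[0,0,0],[0,0,0]],"yaw":[0,0,-0.08,-0.08,0,0],"gripper":[71,71,71,71,71,71]}'
python3 appr.py orange pics/w25.png
```

```text
t: 46.2
tcp_pos: [464.6, 166.1, 61.8]
eef_rot: [1.967, 0.404, -2.024]
contact_force: [1.0, 0.4, 0.4]
opening: 62.0
orange area 3928.0 ctr [512.6 186. ] size [67.3 58.9] ang 23.29
[464.8 165.5]
t 46.25 tcp [465.2 166.5  62.6] yAng -66.72 open 61.7 F [ 0.2 -0.2  0.5] tilt [-0. -0. -1.]
shift [34.1  0.8 -0.2]
yaw (rad) about tool x: -0.0002
```

View pics/w25.png

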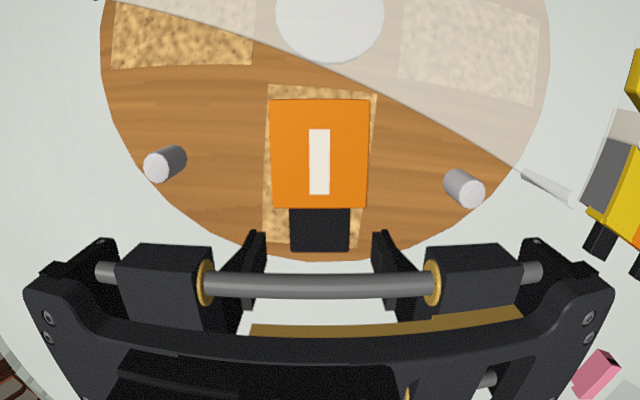

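```bash
python3 -m crank '{"translation":[[0,0.8,0],[17,0,0],[17,0,0],[0,0,0],[0,0,0]],"yaw":[0,0,0,0,0],"gripper":[71,71,71,71,71]}'
python3 -m crank '{"translation":[[0,0,0],[0,0,0],[0,0,0],[0,0,0],[0,0,0],[-1,0,10],[-1,0,10],[0,0,0]],"yaw":[0,0,0,0,0,0,0,0],"gripper":[30,30,30,30,30,30,30,30]}'
python3 -m crank '{"translation":[[-20,0,5],[-30,0,0],[-25,0,0],[0,0,0]],"yaw":[0,0,0,0],"gripper":[30,30,30,30]}'
python3 - <<'E'
from h import *
go(465,-179,75,92.45)
E
```

```text
t: 46.75
tcp_pos: [464.5, 165.5, 28.8]
eef_rot: [1.968, 0.408, -2.022]
contact_force: [0.2, 0.2, 0.2]
opening: 61.7
t: 47.55
tcp_pos: [443.5, 156.5, 30.0]
eef_rot: [1.965, 0.409, -2.025]
contact_force: [0.2, 0.9, -1.9]
opening: 39.4
t: 47.95
tcp_pos: [445.3, 157.3, 108.5]
eef_rot: [1.974, 0.413, -2.018]
contact_force: [0.8, -0.2, -0.4]
opening: 39.8
t 47.95 tcp [445.3 157.3 108.5] yAng -66.6 open 39.8 F [ 0.8 -0.2 -0.4] tilt [-0. -0. -1.]
shift [ 34.7 316.6 114.8]
yaw (rad) about tool x: 0.3657
```

```bash
python3 -m crank '{"translation":[[0,0,0],[0,0,0],[0,0,0],[0,45,0],[0,45,0],[0,45,0],[0,45,0],[0,45,0]],"yaw":[0.122,0.122,0.122,0,0,0,0,0],"gripper":[30,30,30,30,30,30,30,30]}'
python3 -m crank '{"translation":[[0,45,0],[5,35,0],[10,20,0],[12,11,0],[10,0,0],[0,0,0],[0,0,0],[0,0,0]],"yaw":[0,0,0,0,0,0,0,0],"gripper":[30,30,30,30,30,30,30,30]}'
python3 - <<'E'
from h import *
c=imaging.capture("wrist");cv2.imwrite("pics/w26.png",c["image"])
go(462,-179.7,28,92.45)
E
python3 dock.py;python3 held.py orange
```

```text
t: 48.75
tcp_pos: [451.7, -69.9, 106.8]
eef_rot: [2.167, 0.039, -2.224]
contact_force: [0.6, 0.4, -0.9]
opening: 39.5
t: 49.55
tcp_pos: [456.9, -178.9, 71.9]
eef_rot: [2.167, 0.039, -2.222]
contact_force: [-1.0, 0.1, -0.7]
opening: 39.6
t 49.6 tcp [ 457. -179.   72.] yAng -87.48 open 39.1 F [ 0.   0.9 -1.3] tilt [-0. -0. -1.]
shift [43.8  0.6 -6.1]
yaw (rad) about tool x: 0.0012
yellow front slope -0.033 front x at yc 567.7 ylo/hi@580 -139.9 -71.3 yc -105.6 slopes 0.156 0.043
orange front slope -0.051 front x at yc 569.2 ylo/hi@580 -207.5 -140.2 yc -173.8 slopes -0.074 0.04
blue front slope -0.06 front x at yc 573.2 ylo/hi@580 -277.0 -209.4 yc -243.2 slopes -0.058 -0.163
green front slope -0.049 front x at yc 576.6 ylo/hi@580 -347.3 -278.4 yc -312.9 slopes -0.003 -0.111
orange area 3336.6400000000003 ctr [ 509.3 -176. ] size [67.  57.8] ang 2.39
pack ang 2.39 tool x-ang 2.5 lead [ 543.2 -174.6] centre [ 493.3 -176.7] tcp [ 456.9 -179.2   72. ] lat off of centre rel tool [ -0.9  -0.9 -36.4]
```

View pics/w26.png

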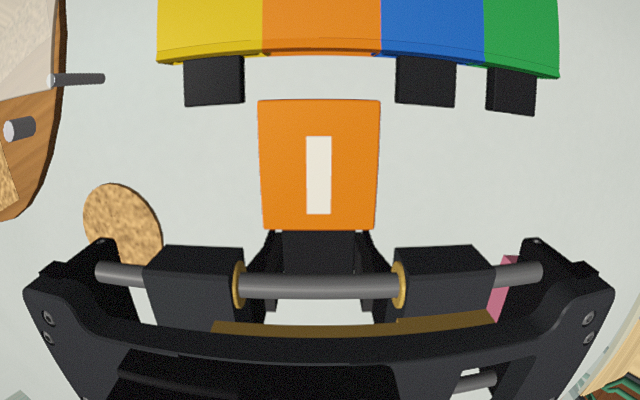

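```bash
python3 -m crank '{"translation":[[15,1,0],[15,0,0],[14,0,-4],[0,0,0],[0,0,0]],"yaw":[0,0,0,0,0],"gripper":[30,30,30,30,30]}'
python3 - <<'E'
from h import *
go(553.7,-175.8,27,92.45)
E
python3 dock.py|head -3;python3 held.py orange
```

```text
t: 50.2
tcp_pos: [459.4, -181.2, 27.9]
eef_rot: [2.167, 0.036, -2.223]
contact_force: [0.2, -0.1, -0.8]
opening: 39.7
t 50.2 tcp [ 459.4 -181.2   27.9] yAng -87.56 open 39.7 F [ 0.2 -0.1 -0.8] tilt [-0. -0. -1.]
shift [ -1.6  -1.4 -94.4]
yaw (rad) about tool x: -0.0002
yellow front slope -0.03 front x at yc 567.4 ylo/hi@580 -138.8 -71.0 yc -104.9 slopes 0.306 0.025
orange front slope -0.054 front x at yc 568.6 ylo/hi@580 -207.8 -140.1 yc -174.0 slopes -0.224 0.049
blue front slope -0.062 front x at yc 573.0 ylo/hi@580 -276.9 -209.8 yc -243.3 slopes -0.138 -0.373
orange area 3320.8 ctr [ 512.  -178.2] size [67. 58.] ang 2.12
pack ang 2.12 tool x-ang 2.43 lead [ 545.9 -177. ] centre [ 496.  -178.8] tcp [ 459.9 -181.4   28.3] lat off of centre rel tool [ -0.9  -1.  -36.2]
```

```bash
python3 -m crank '{"translation":[[-0.5,-1.3,-12],[-0.4,0,-12],[-0.3,0,-9],[-0.3,0,-8],[-0.3,0,-8],[0,0,0],[0,0,0]],"yaw":[0,0,0,0,0,0,0],"gripper":[30,30,30,30,30,30,30]}'
python3 - <<'E'
from h import *
go(553.7,-175.8,27,92.45)
c=imaging.capture("wrist");cv2.imwrite("pics/w27.png",c["image"])
E
```

```text
t: 51.0
tcp_pos: [507.9, -178.1, 27.8]
eef_rot: [2.166, 0.035, -2.225]
contact_force: [-0.1, 0.3, -0.6]
opening: 39.3
t 51.0 tcp [ 507.9 -178.1   27.8] yAng -87.59 open 39.3 F [-0.1  0.3 -0.6] tilt [-0. -0. -1.]
shift [ -0.4  -0.4 -45.9]
yaw (rad) about tool x: -0.0007
```

View pics/w27.png

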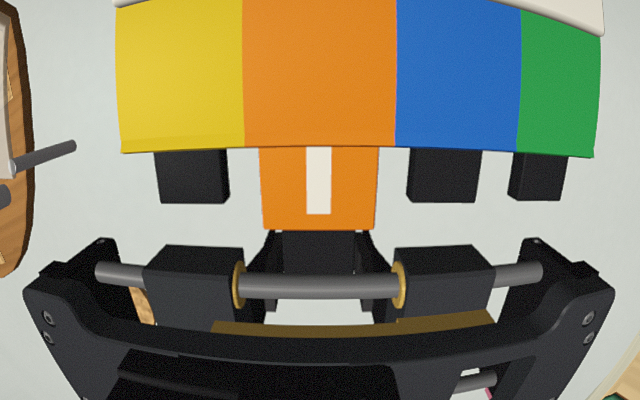

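```bash
python3 -m crank '{"translation":[[0,0,-8],[0,0,-8],[0,0,-8],[0,0,-8],[0,0,-6],[0,0,0],[0,0,0]],"yaw":[0,0,0,0,0,0,0],"gripper":[30,30,30,30,30,30,30]}'
python3 -m crank '{"translation":[[0,0,-4],[0,0,-3],[0,0,0],[0,0,0]],"yaw":[0,0,0,0],"gripper":[30,30,30,30]}'
python3 -m crank '{"translation":[[0,0,-2],[0,0,0],[0,0,0]],"yaw":[0,0,0],"gripper":[30,30,30]}'
```

```text
t: 51.75
tcp_pos: [546.0, -176.4, 26.9]
eef_rot: [2.166, 0.036, -2.224]
contact_force: [-0.6, 0.4, -1.1]
opening: 39.3
t: 52.15
tcp_pos: [553.1, -175.9, 26.8]
eef_rot: [2.167, 0.036, -2.224]
contact_force: [-0.0, 0.9, -2.0]
opening: 39.6
t: 52.45
tcp_pos: [554.2, -176.0, 26.6]
eef_rot: [2.166, 0.036, -2.226]
contact_force: [-4.2, -0.2, 0.1]
opening: 39.7
```

```bash
python3 -m crank '{"translation":[[0,0,-2],[0,0,0],[0,0,0]],"yaw":[0,0,0],"gripper":[30,30,30]}'
python3 -m crank '{"translation":[[0,0,1],[0,0,0],[0,0,0],[0,0,0],[0,0,5],[-35,0,2],[-35,0,4],[-30,0,4]],"yaw":[0,0,0,0,0,0,0,0],"gripper":[56,56,56,56,56,56,56,56]}'
python3 -m crank '{"translation":[[-20,0,20],[-20,0,20],[0,0,0],[0,0,0]],"yaw":[0,0,0,0],"gripper":[0,0,0,0]}'
python3 - <<'E'
from h import *
go(571,-176,150,92.45)
c=imaging.capture("wrist");cv2.imwrite("pics/w28.png",c["image"])
c=imaging.capture("scene");cv2.imwrite("pics/sc28.png",cv2.resize(c["image"][150:330,100:340],None,fx=3,fy=3))
E
```

```text
t: 52.75
tcp_pos: [554.3, -176.1, 26.5]
eef_rot: [2.162, 0.037, -2.23]
contact_force: [-7.8, -0.5, 5.2]
opening: 39.7
t: 53.55
tcp_pos: [543.5, -175.8, 128.5]
eef_rot: [2.168, 0.035, -2.223]
contact_force: [0.9, 0.7, 0.3]
opening: 48.5
t: 53.95
tcp_pos: [505.2, -176.1, 168.2]
eef_rot: [2.17, 0.039, -2.222]
contact_force: [0.6, 0.8, 0.2]
opening: 24.4
t 53.95 tcp [ 505.2 -176.1  168.2] yAng -87.55 open 24.4 F [0.6 0.8 0.2] tilt [-0. -0. -1.]
shift [ 16.6   2.5 -66.2]
yaw (rad) about tool x: 0.0001
```

View pics/w28.png

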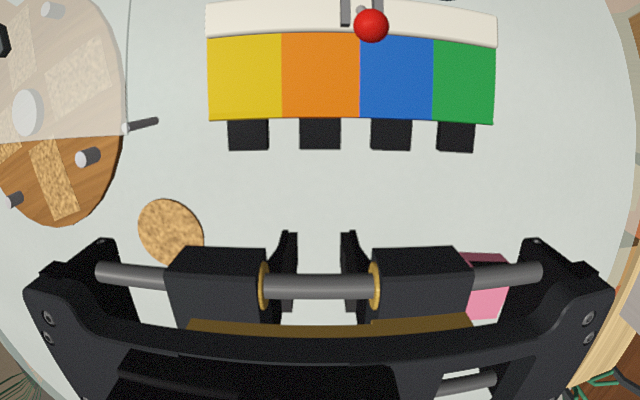

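View pics/sc28.png

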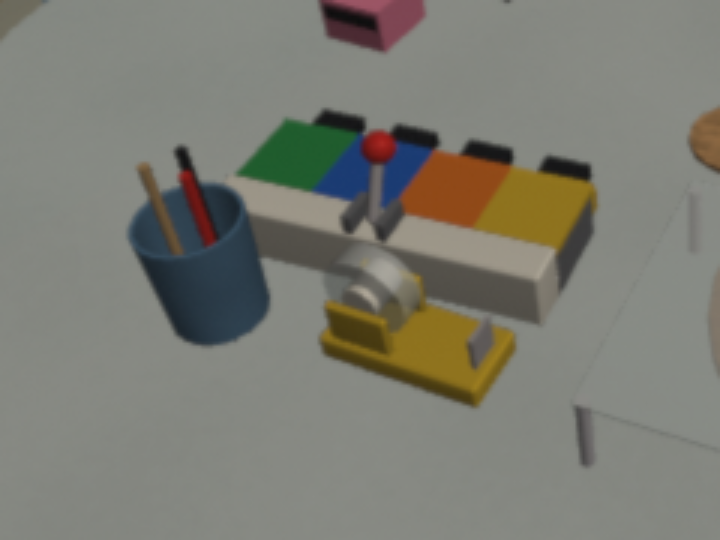

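Run:
```python
from h import *
c=imaging.capture("wrist")
x0,x1,y0,y1,s=500,600,-370,-60,0.5
im=rect(c,x0,x1,y0,y1,38,s,True);g=im.max(2)
m=(g<70).astype(np.uint8);k,l,sta,ce=cv2.connectedComponentsWithStats(m)
for i in range(1,k):
    if sta[i,4]>800:
        v,u=np.nonzero(l==i);r=cv2.minAreaRect(np.stack([x0+u*s,y1-v*s],-1).astype(np.float32));print(sta[i,4]*s*s,np.round(r[0],1),np.round(r[1],1),round(r[2],1),"xmin",np.percentile(x0+u*s,2))
P=cloud(c,True);hsv=cv2.cvtColor(c["image"],cv2.COLOR_BGR2HSV)
m=((hsv[...,0]<5)|(hsv[...,0]>175))&(hsv[...,1]>180)&(P[...,2]>70)&(P[...,0]>500);q=P[m];print("ball",len(q),np.median(q,0),q.min(0),q.max(0))
for n in("scene","side"):
    c=imaging.capture(n);P=cloud(c);hsv=cv2.cvtColor(c["image"],cv2.COLOR_BGR2HSV)
    m=((hsv[...,0]<5)|(hsv[...,0]>175))&(hsv[...,1]>170)&(P[...,2]>70)&(abs(P[...,0]-640)<40)&(abs(P[...,1]+205)<40);q=P[m]
    A=np.c_[2*q,np.ones(len(q))];w=np.linalg.lstsq(A,(q**2).sum(1),rcond=None)[0];print(n,len(q),"fit",w[:3],np.sqrt(w[3]+(w[:3]**2).sum()),q.mean(0))
```

```text
1136.75 [ 553.3 -106.9] [29.1 39.5] 2.3 xmin 539.5
1091.0 [ 556.3 -175.3] [29.  37.9] 2.4 xmin 542.5
1161.5 [ 559.2 -243.5] [29.7 39.7] 1.8 xmin 545.0
1247.5 [ 562.4 -312.3] [30.  42.7] 1.7 xmin 548.39
ball 1112 [ 641.3 -203.2  117.2] [ 501.8 -263.9  106.5] [657.3 -79.4 326.8]
scene 79 fit [ 645.7 -205.1  110. ] 10.04228016401775 [ 649.2 -201.8  113.5]
side 92 fit [ 642.7 -210.6  109. ] 9.641660907703365 [ 641.2 -214.7  113. ]
```

```bash
python3 -m crank '{"translation":[[0,17,-30],[0,17,-30],[0,0,-30],[30,0,0],[35,0,0],[0,0,0],[0,0,0]],"yaw":[0,0,0,0,0,0,0],"gripper":[0,0,0,0,0,0,0]}'
python3 - <<'E'
from h import *
go(674,-206,98,92.45)
c=imaging.capture("wrist");cv2.imwrite("pics/w29.png",c["image"])
c=imaging.capture("side");cv2.imwrite("pics/s29.png",cv2.resize(c["image"][180:380,270:510],None,fx=3,fy=3))
E
```

```text
t: 54.9
tcp_pos: [594.0, -207.8, 100.6]
eef_rot: [2.165, 0.035, -2.226]
contact_force: [0.1, -0.6, 0.9]
opening: 0.7
t 54.9 tcp [ 594.  -207.8  100.6] yAng -87.59 open 0.7 F [ 0.1 -0.6  0.9] tilt [-0. -0. -1.]
shift [  0.3   1.5 -80. ]
yaw (rad) about tool x: -0.0008
```

View pics/w29.png

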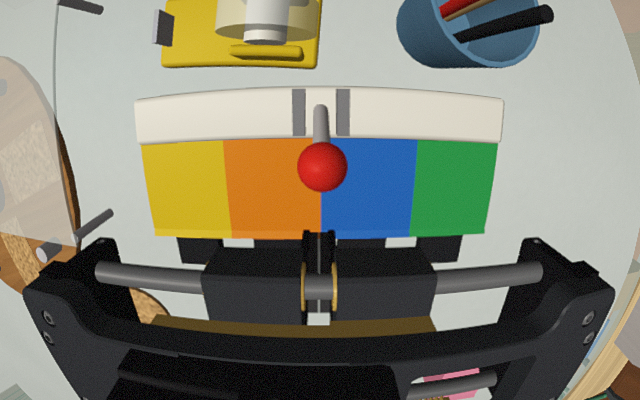

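View pics/s29.png

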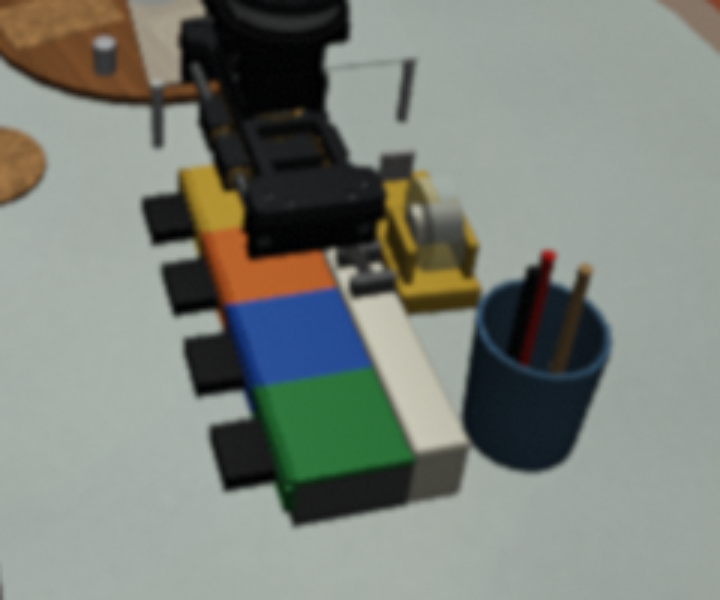

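```bash
python3 -m crank '{"translation":[[-0.3,0.5,-12],[-0.3,0,-10],[-0.3,0,-10],[-0.3,0,-10],[-0.3,0,-10],[-0.3,0,-8],[0,0,0],[0,0,0]],"yaw":[0,0,0,0,0,0,0,0],"gripper":[0,0,0,0,0,0,0,0]}'
python3 -m crank '{"translation":[[-0.3,0,-8],[-0.3,0,-6],[0,0,0],[0,0,0]],"yaw":[0,0,0,0],"gripper":[0,0,0,0]}'
python3 - <<'E'
from h import *
c=imaging.capture("wrist");cv2.imwrite("pics/w30.png",c["image"])
E
```

```text
t: 55.8
tcp_pos: [655.1, -204.7, 100.9]
eef_rot: [2.168, 0.038, -2.223]
contact_force: [-1.4, 0.5, 0.2]
opening: 0.6
t: 56.2
tcp_pos: [669.0, -204.7, 101.6]
eef_rot: [2.168, 0.037, -2.223]
contact_force: [-0.6, -0.6, -0.3]
opening: 0.4
```

View pics/w30.png

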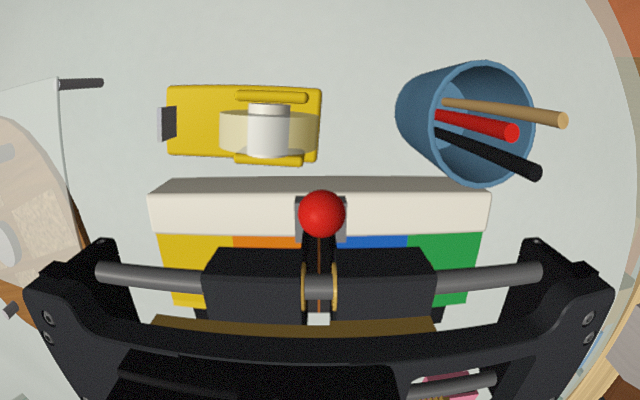

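```bash
python3 -m crank '{"translation":[[-0.1,0,-4],[0,0,-2],[0,0,0],[0,0,0]],"yaw":[0,0,0,0],"gripper":[0,0,0,0]}'
python3 -m crank '{"translation":[[0,0,-3],[0,0,0],[0,0,0]],"yaw":[0,0,0],"gripper":[0,0,0]}'
python3 -m crank '{"translation":[[0,0,-3],[0,0,0],[0,0,0]],"yaw":[0,0,0],"gripper":[0,0,0]}'
```

```text
t: 56.65
tcp_pos: [672.5, -204.9, 101.4]
eef_rot: [2.163, 0.036, -2.229]
contact_force: [-5.8, 0.8, 1.6]
opening: 0.0
t: 56.95
tcp_pos: [672.9, -205.2, 101.2]
eef_rot: [2.159, 0.036, -2.236]
contact_force: [-12.5, 1.8, 5.3]
opening: 0.5
t: 57.25
tcp_pos: [673.1, -205.2, 101.1]
eef_rot: [2.154, 0.037, -2.243]
contact_force: [-18.5, 3.3, 9.7]
opening: 0.9
```

Hard stop at 672.5 as predicted. Back off and retreat, then check.

```bash
python3 -m crank '{"translation":[[0,0,12],[0,0,20],[0,0,20],[-30,0,20],[-40,0,20],[-40,0,20],[0,0,20],[0,0,0]],"yaw":[0,0,0,0,0,0,0,0],"gripper":[0,0,0,0,0,0,0,0]}'
python3 -m crank '{"translation":[[-10,0,30],[0,0,20],[0,0,0],[0,0,0],[0,0,0]],"yaw":[0,0,0,0,0],"gripper":[0,0,0,0,0]}'
python3 - <<'E'
from h import *
c=imaging.capture("wrist");cv2.imwrite("pics/w31.png",c["image"])
x0,x1,y0,y1,s=500,600,-370,-60,0.5
im=rect(c,x0,x1,y0,y1,38,s,True);g=im.max(2)
m=(g<70).astype(np.uint8);k,l,sta,ce=cv2.connectedComponentsWithStats(m)
for i in range(1,k):
    if sta[i,4]>800:
        v,u=np.nonzero(l==i);r=cv2.minAreaRect(np.stack([x0+u*s,y1-v*s],-1).astype(np.float32));print(np.round(r[0],1),np.round(r[1],1),round(r[2],1))
for n in("scene","side"):
    c=imaging.capture(n);cv2.imwrite(f"pics/{n}31.png",c["image"]);P=cloud(c);hsv=cv2.cvtColor(c["image"],cv2.COLOR_BGR2HSV)
    m=((hsv[...,0]<5)|(hsv[...,0]>175))&(hsv[...,1]>170)&(P[...,2]>70)&(abs(P[...,0]-670)<60)&(abs(P[...,1]+205)<30);q=P[m]
    print(n,len(q),q.mean(0))
E
```

```text
t: 58.05
tcp_pos: [550.6, -210.2, 216.7]
eef_rot: [2.173, 0.035, -2.221]
contact_force: [0.4, 0.4, -0.0]
opening: 0.8
t: 58.55
tcp_pos: [503.0, -210.1, 225.9]
eef_rot: [2.167, 0.037, -2.222]
contact_force: [-0.5, 0.8, 0.4]
opening: 0.4
[ 553.3 -107.5] [29.3 40. ] 2.7
[ 556.4 -175.8] [28.9 37.9] 2.1
[ 559.5 -244.4] [29.8 38.3] 2.0
[ 562.4 -313.5] [30.2 40.4] 2.3
scene 90 [ 699.8 -199.2  112.7]
side 102 [ 691.9 -212.1  112.1]
```

View pics/w31.png

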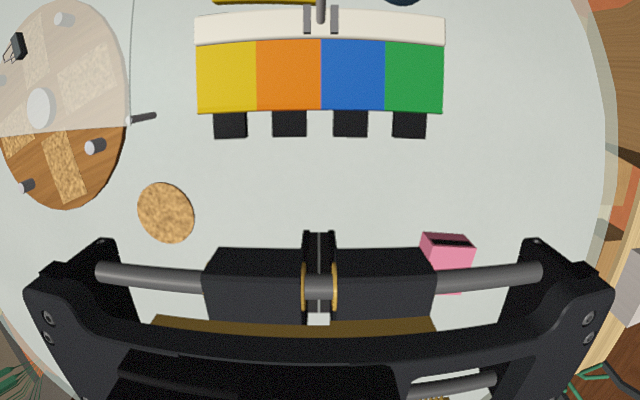

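View pics/side31.png

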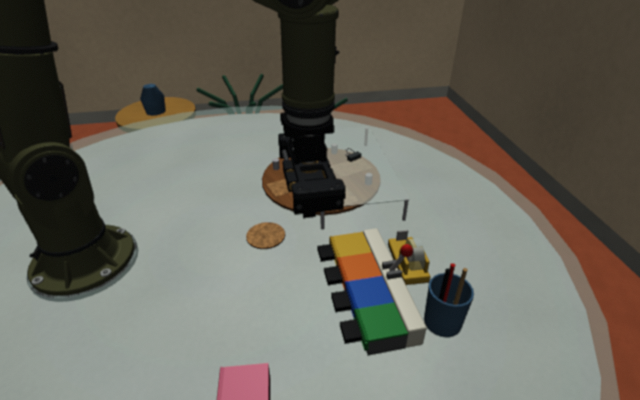

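View pics/scene31.png

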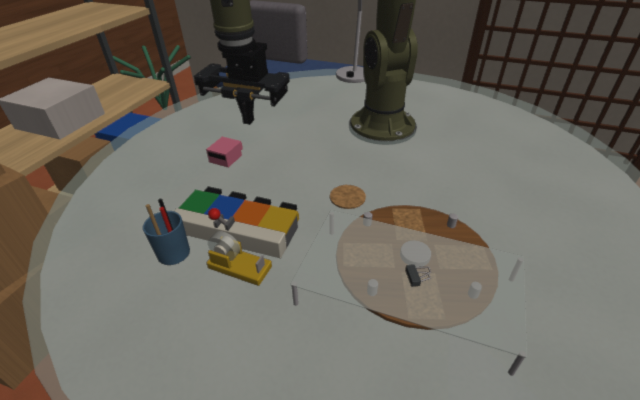

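```bash
python3 -c "
from workcell import ctrl
print(ctrl.close_job())"
```

```text
the job is handed in; nothing more can be done
None
```

All four packs (blue, green, yellow, orange) are in the dock slots of their own colours. I pushed the red lever over only after the last one was home, and handed the job in at about 59 s. No verdict was reported.

**Packs:** My last images show all four black tabs sticking out by the same amount, about 29–30 mm, square with the slots. Their outer ends line up across the dock to within 1 mm. Each pack met its back stop with a push of 7–9 N.

**Lever:** It reached a hard stop at about 18 N. The camera ranges show the ball moved about 50 mm, against 53 mm for the full throw, which puts the lever at roughly 0.95 rad.

**Other things:** The tape dispenser, pen cup, coaster and binder clip look unmoved, judged by eye rather than measured. The arm is clear of everything.

**Problems:**
- During the first turn of the disc the wrist seems to have reached its joint limit. The fingertips dipped onto the disc with about 3 N, the turn stopped about 15° short, and the tool kept a tilt of about 1.6° afterwards. I allowed for that tilt in later moves, and the packs still went in freely.
- The orange pack was lying a few degrees crooked on its pad when I reached it. I measured its angle and gripped it to match.

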